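# Dress the macaron board for the display case

## Task

Get the serving board ready for the display case: stand every pot of macarons upright on the wooden board, wholly on it, and put a loose lid on each so that it sits seated and level in the mouth (a spare lid just stays on the counter). Also take the price card out of the wooden rack and slide it upright, fully home, into the metal card holder at the board. Do not disturb the tart, the tin or the cup.

Things in the scene. Friction and masses are not known exactly. Their poses are not given: they have to be found in the camera images.
- tray: the wooden serving board, a fixed flat slab 160 mm (x) by 330 mm (y, its long side), 12 mm thick. Origin: centre of the underside, so its top is 12 mm above the origin.
- pot_a: a white ceramic dessert pot, open at the top, holding a stack of macarons (top 46 mm up). Round, 64 mm outside diameter, 70 mm tall, wall 4 mm (mouth 56 mm inside), 0.28 kg. Origin: centre of its underside; z up through the mouth. Two or three of the three pots are present (None if absent). All alike.
- pot_b: a white ceramic dessert pot, open at the top, holding a stack of macarons (top 46 mm up). Round, 64 mm outside diameter, 70 mm tall, wall 4 mm (mouth 56 mm inside), 0.28 kg. Origin: centre of its underside; z up through the mouth. Two or three of the three pots are present (None if absent). All alike.
- pot_c: a white ceramic dessert pot, open at the top, holding a stack of macarons (top 46 mm up). Round, 64 mm outside diameter, 70 mm tall, wall 4 mm (mouth 56 mm inside), 0.28 kg. Origin: centre of its underside; z up through the mouth. Two or three of the three pots are present (None if absent). All alike.
- lid_a: a loose wooden lid; all three are alike, any fits any pot. Disc 62 mm across, 5 mm thick; beneath it a cork plug 6 mm deep, tapering from 49 to 43 mm across, that drops into the mouth; on top a central knob 18 mm across, 24 mm tall. Origin: centre of the plug's underside, z up: disc at 6 to 11 mm, knob 11 to 35 mm. Starts plug down. Seated, its origin is 64 mm above the pot's. 70 g.
- lid_b: a loose wooden lid; all three are alike, any fits any pot. Disc 62 mm across, 5 mm thick; beneath it a cork plug 6 mm deep, tapering from 49 to 43 mm across, that drops into the mouth; on top a central knob 18 mm across, 24 mm tall. Origin: centre of the plug's underside, z up: disc at 6 to 11 mm, knob 11 to 35 mm. Starts plug down. Seated, its origin is 64 mm above the pot's. 70 g.
- lid_c: a loose wooden lid; all three are alike, any fits any pot. Disc 62 mm across, 5 mm thick; beneath it a cork plug 6 mm deep, tapering from 49 to 43 mm across, that drops into the mouth; on top a central knob 18 mm across, 24 mm tall. Origin: centre of the plug's underside, z up: disc at 6 to 11 mm, knob 11 to 35 mm. Starts plug down. Seated, its origin is 64 mm above the pot's. 70 g.
- card: the blank white price card, a stiff acrylic plate 70 mm wide (y), 90 mm tall (z) and 8 mm thick (x), 60 g, standing on its edge in the dark wooden card rack at the start. Origin: middle of its lower edge. It can go in either way round.
- holder: the card holder of the serving board: a dark metal block just beyond the board's far long side, 100 mm long (y), 40 mm wide (x), 36 mm tall, fixed, with one upright slot in the middle of its top, 73 mm (y) by 10.6 mm (x) and 30 mm deep, its mouth bevelled by 3 mm, its floor 6 mm above the underside. Origin: centre of the underside.
- rack: the dark wooden card rack, off to the robot's left, where the card stands at the start: a block 100 mm long (y), 40 mm wide (x), 36 mm tall, fixed, with one upright slot in the middle of its top, 73 mm (y) by 10.6 mm (x) and 30 mm deep, its mouth bevelled by 3 mm, its floor 6 mm above the underside. Origin: centre of the underside.
- tart: bystander: a small white plate 120 mm across with a tart, 30 mm tall. Leave alone. Origin under its centre.
- tin: bystander: a closed steel tin 60 mm across, 65 mm tall. Leave alone. Origin under its centre.
- cup: bystander: an empty blue cup 72 mm across, 65 mm tall. Leave alone. Origin under its centre.
Not all that is in view belongs to the job. What is shaped like the lid_b but black or turquoise is not meant. Several things have the shape of the card; the one meant has the colours described above.

How it is judged:
At the end, for the whole second after the job is handed in: Each pot present stands upright (4 deg) on the board, centre within 52 mm across and 137 mm along of its centre, with a lid seated level (4 deg) on its rim, centred within 7 mm; the card stands in the holder's slot within 3 mm of its floor, 6 mm of centre, 7 deg of upright; all at rest (x of pot_a in the frame of tray between -0.052 and 0.052 m and y of pot_a in the frame of tray between -0.137 and 0.137 m and z of pot_a in the frame of tray between 0.009 and 0.016 m and angle between each of pot_a, pot_b, pot_c's own z axis and vertical below 0.07 rad and linear speed of each of pot_a, pot_b, pot_c, card, lid_a, lid_b, lid_c below 0.02 m/s and ((z of lid_a in the frame of pot_a between 0.062 and 0.0668 m and horizontal distance between lid_a and pot_a below 0.007 m and angle between the z axis of lid_a and the z axis of pot_a, either way round below 0.07 rad) or (z of lid_b in the frame of pot_a between 0.062 and 0.0668 m and horizontal distance between lid_b and pot_a below 0.007 m and angle between the z axis of lid_b and the z axis of pot_a, either way round below 0.07 rad) or (z of lid_c in the frame of pot_a between 0.062 and 0.0668 m and horizontal distance between lid_c and pot_a below 0.007 m and angle between the z axis of lid_c and the z axis of pot_a, either way round below 0.07 rad)) and x of pot_b in the frame of tray between -0.052 and 0.052 m and y of pot_b in the frame of tray between -0.137 and 0.137 m and z of pot_b in the frame of tray between 0.009 and 0.016 m and ((z of lid_a in the frame of pot_b between 0.062 and 0.0668 m and horizontal distance between lid_a and pot_b below 0.007 m and angle between the z axis of lid_a and the z axis of pot_b, either way round below 0.07 rad) or (z of lid_b in the frame of pot_b between 0.062 and 0.0668 m and horizontal distance between lid_b and pot_b below 0.007 m and angle between the z axis of lid_b and the z axis of pot_b, either way round below 0.07 rad) or (z of lid_c in the frame of pot_b between 0.062 and 0.0668 m and horizontal distance between lid_c and pot_b below 0.007 m and angle between the z axis of lid_c and the z axis of pot_b, either way round below 0.07 rad)) and x of pot_c in the frame of tray between -0.052 and 0.052 m and y of pot_c in the frame of tray between -0.137 and 0.137 m and z of pot_c in the frame of tray between 0.009 and 0.016 m and ((z of lid_a in the frame of pot_c between 0.062 and 0.0668 m and horizontal distance between lid_a and pot_c below 0.007 m and angle between the z axis of lid_a and the z axis of pot_c, either way round below 0.07 rad) or (z of lid_b in the frame of pot_c between 0.062 and 0.0668 m and horizontal distance between lid_b and pot_c below 0.007 m and angle between the z axis of lid_b and the z axis of pot_c, either way round below 0.07 rad) or (z of lid_c in the frame of pot_c between 0.062 and 0.0668 m and horizontal distance between lid_c and pot_c below 0.007 m and angle between the z axis of lid_c and the z axis of pot_c, either way round below 0.07 rad)) and z of card in the frame of holder between 0.003 and 0.009 m and horizontal distance between card and holder below 0.006 m and angle between card's own z axis and vertical below 0.12 rad and angle between the x axis of card and the x axis of holder, either way round below 0.12 rad); the robot touches nothing.
It fails at once if the tart on its plate is shoved out of its place (over 40 mm) or knocked over (distance of tart from where it was at the start of the episode above 0.04 m or angle between tart's own z axis and vertical above 0.5 rad).
It fails at once if the steel tin is shoved out of its place (over 40 mm) or knocked over (distance of tin from where it was at the start of the episode above 0.04 m or angle between tin's own z axis and vertical above 0.5 rad).
It fails at once if the cup is shoved out of its place (over 40 mm) or knocked over (distance of cup from where it was at the start of the episode above 0.04 m or angle between cup's own z axis and vertical above 0.5 rad).
Of pot_a, pot_b, pot_c only 2 to 3 are there at a start; the rules pass over those that are not, and their reading is None.
At some moment in a run one of pot_a, pot_b, pot_c, lid_a, lid_b, lid_c may be knocked a few centimetres aside while the robot is not near it.
It also fails if it takes over 210 s, if anything falls off the work surface, if the arm or the gripper's body presses on something with over 40 N, if the wrist force passes 120 N, or if a joint passes its speed limit or range.

## Robot

A 6-joint arm with a two-finger parallel gripper is mounted at the origin on the work surface. World frame = base frame: x ahead of the robot, y to its left, z up, the work surface at z = 0. Lengths are in m, angles in rad, forces in N, time in s.
With the tool pointing down it reaches from about 0.225 to 0.875 m from the base axis. Payload 3.4 kg.
Tool frame: the origin (TCP) lies on the mounting face of the last link; the fingertips stand 173 mm ahead of it and the grasp point (between the pads) lies 155 mm ahead of it; z points along the fingers, y is the line along which they close (so a half turn about z gives the same grasp; the last joint's range is limited). The gripper opens to 85 mm and grips with 20 to 120 N. Pads are 22 mm wide; open, the fingers measure 114 mm over their backs; the gripper's body (76 mm by 85 mm) begins 54 mm behind the grasp point. The pads swing forward as they close: fully open they stand 13 mm farther back than shut.
Start: joints at [-1.287, 0.276, 1.505, -0, 1.361, -0.121], TCP at [0.226, -0.529, 0.405] pointing down, gripper open.
Joint ranges: [-2.89, 2.89], [-0.75, 2.08], [0.22, 2.7], [-1.18, 4.32], [0.11, 2.71], [-2.7, 2.7]. Speed limits (rad/s): [2.57, 2.57, 3.14, 3.14, 3.14, 3.14].

## Interface

Orientations are given as a unit quaternion [w, x, y, z].
In Python, from rig import manip gives the robot as it stands.
- The arm moves only by the tool carry_out, never from a script. Its arguments are lists of equal length, an entry for each row: "linear": the shift along the world's x, y, z each as a share of 500 mm, from -1 to 1, a list of three; "angular": the turn, a rotation vector about the world's x, y, z each as a share of 0.08 rad, from -1 to 1, a list of three; "hand": the opening, from 0 (shut) to 1 (fully open). In form: {"linear": [[x, y, z], ...], "angular": [[rx, ry, rz], ...], "hand": [hand, ...]}. A call has 1 to 8 rows; each row shifts and turns the commanded pose from where the row before left it; what a row does not reach is not made up. A row lasts 1/12 s, in which the tool goes at most 41.7 mm and 7.16 degrees, less where a joint would pass 70% of its speed; a pose out of reach is approached as far as the arm can. A call with a number of a shift or a turn outside -1 to 1 is refused whole. A call with a gripper value outside its range is refused whole. The fingers move at their own pace and stop on an object; "force" is the grip in N (left out, the last holds). Time passes only in rows, so rows that do not move let the fingers close. It gives the time, the measured TCP pose, the force, the opening and the grip force at its end, in the units of the state.
- manip.get_state(): the state, without advancing time (a new reading comes with each control period).
- manip.get_image(name): name is "scene" or "top" or "wrist"; returns the picture (384x512x3 uint8, red, green, blue); there is no depth.
- manip.camera_params(name): a dict with "fx", "fy", "cx", "cy" (pixels), "view" (4x4, takes a point from world to camera coordinates); the wrist camera has in their place "hand_eye" (4x4, takes a point from camera to tool coordinates, whose origin is the TCP and whose axes are the flange's). Camera axes: x right, y down, z forward; pixel columns grow to the right and rows downward; lengths in m; the calibration is good to about 2 mm. The wrist camera is an equidistant fisheye: a pixel r from the principal point sees the ray r / f radians off the axis. A picture is of the moment at which its call begins: read the wrist's pose just before it. camera_params takes no time and is no camera call.
- manip.sign_off(): hands the job in; it is judged then, once.
The state is a dict: "clock": time; "qpos": joint angles; "qd": joint speeds; "effort": joint torques, N m; "position": TCP position; "ee_rot": TCP orientation; "contact_force": force on the tool from outside, world axes, zero at the start; "moment": the same for the moment, N m; "width": finger opening in m; "gripper_force": force on a finger pad.
Only numpy, scipy, OpenCV 4.12 (cv2) and the standard library are available. Lean on these libraries where they do the work, as an engineer would, in place of code of your own. Each camera call takes 0.05 s, during which the arm holds its last target. There are 200 camera calls.

## Working session

There is one attempt and no reset: what is moved stays moved. The work goes in short steps, Python scripts to look and compute and a tool call to move; the robot and the scene stay as the last step left them, time stands still between calls to the robot, and variables do not carry over. Pictures are saved under pics/ and viewed, at most 14 in all, crops included, and the job is handed in when it is done.

Besides the shell and the picture viewer there is one more tool, called after ">>>" by a JSON object that holds its "op" and its "data". carry_out: Moves the arm, as the interface text tells. Its arguments: {"type":"object","properties":{"linear":{"type":"array"},"angular":{"type":"array"},"hand":{"type":"array"},"force":{"type":"number"}},"required":["linear","angular","hand"]}

```bash
mkdir -p pics; ls
python3 - <<'E'
from rig import manip
import cv2,numpy as np
np.set_printoptions(precision=4,suppress=True)
for n in("scene","top","wrist"):
    print(n,manip.camera_params(n))
s=manip.get_state();print(s)
for n in("scene","top"):
    im=manip.get_image(n);cv2.imwrite(f"pics/{n}0.png",im[...,::-1]);
    cv2.imwrite(f"pics/{n}0b.png",cv2.resize(im[...,::-1],(800,600),interpolation=cv2.INTER_CUBIC))
E
```

```text
pics
scene {'fx': 483.25130309092464, 'fy': 483.25130309092464, 'cx': 246.21740402250464, 'cy': 198.72256031582188, 'view': array([[-0.0719,  0.9974,  0.005 ,  0.0098],
       [ 0.849 ,  0.0638, -0.5245, -0.4922],
       [-0.5234, -0.0335, -0.8514,  1.8218],
       [ 0.    ,  0.    ,  0.    ,  1.    ]])}
top {'fx': 435.009888012475, 'fy': 435.009888012475, 'cx': 252.1376417179641, 'cy': 193.95546895636053, 'view': array([[-0.0299, -0.9996, -0.0005,  0.0417],
       [-0.9969,  0.0299, -0.0727,  0.5757],
       [ 0.0727, -0.0017, -0.9974,  1.2363],
       [ 0.    ,  0.    ,  0.    ,  1.    ]])}
wrist {'fx': 297.3186396354542, 'fy': 297.3186396354542, 'cx': 251.63734495559612, 'cy': 192.74948883336899, 'hand_eye': array([[ 0.0002, -0.9549, -0.2969,  0.076 ],
       [ 1.    ,  0.0005, -0.0009, -0.0003],
       [ 0.001 , -0.2969,  0.9549,  0.0307],
       [ 0.    ,  0.    ,  0.    ,  1.    ]])}
{'clock': 0.0, 'qpos': array([-1.287 ,  0.2766,  1.5061,  0.    ,  1.3607, -0.121 ]), 'qd': array([-0.0007, -0.0001, -0.001 ,  0.0008, -0.0008, -0.001 ]), 'effort': array([ -0.0019, -41.6783, -24.5807,  -0.0006,   0.0112,   0.    ]), 'position': array([ 0.2264, -0.5283,  0.4038]), 'ee_rot': array([-0.0009,  0.9796,  0.201 , -0.0001]), 'contact_force': array([-0.084 ,  0.3778,  0.169 ]), 'moment': array([-0.0246, -0.0371,  0.0277]), 'gripper_force': 0.0, 'width': 0.08515684983295786}
```

View pics/scene0b.png

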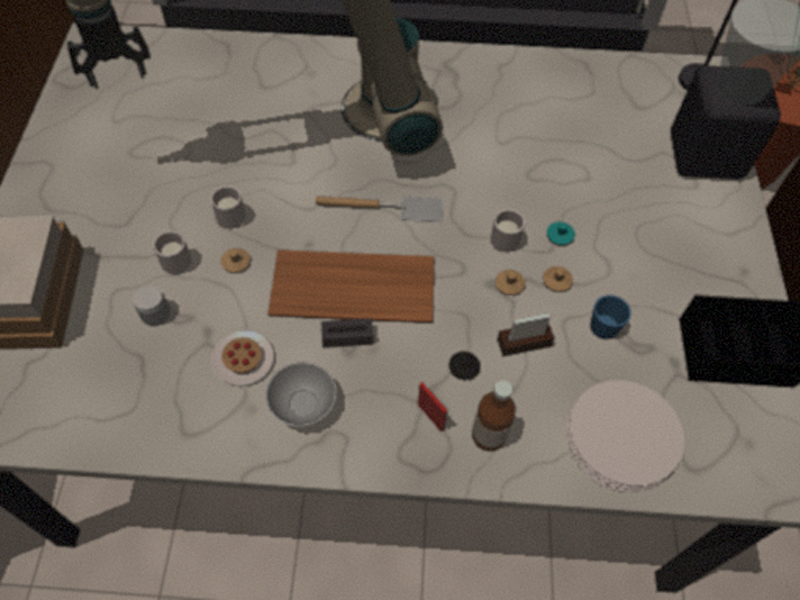

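View pics/top0b.png

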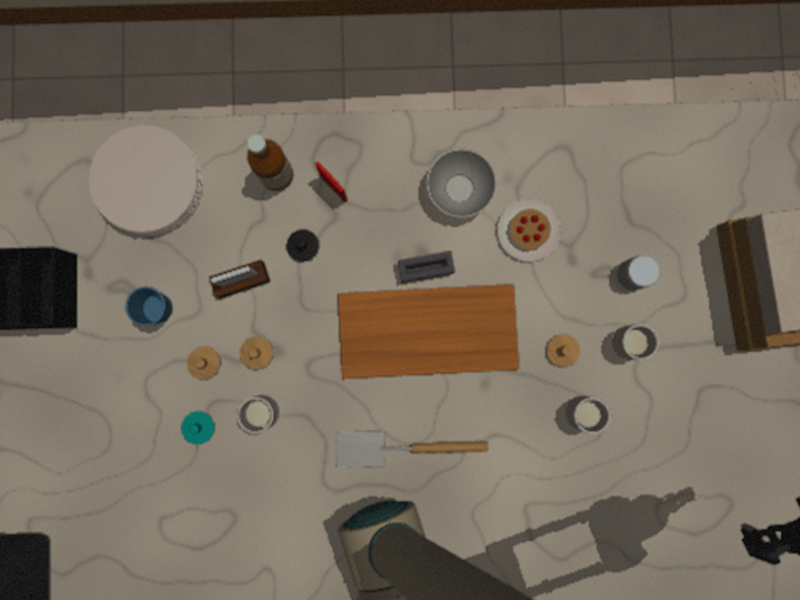

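The pictures show three upright white pots, at top-view pixels (256,414), (588,414) and (635,342). The wooden lids are at (204,362), (256,352) and (563,350).

What could be mistaken for them:
- **Lids:** the turquoise one at (198,428) and the black one at (303,245) are not meant.
- **Card:** the white one in the rack at (238,277) is meant. The red one at (331,182) is not.
- **Pots:** the steel tin at (640,273) and the blue cup at (148,307) are not pots.

The holder is at (426,267). Next I'll take close crops from both views.

```bash
cat > h.py <<'E'
import numpy as np,cv2
from rig import manip
np.set_printoptions(precision=4,suppress=True)
def proj(n,P):
    c=manip.camera_params(n);p=c['view'][:3,:3]@np.asarray(P,float)+c['view'][:3,3]
    return np.array([c['fx']*p[0]/p[2]+c['cx'],c['fy']*p[1]/p[2]+c['cy']])
def ray(n,uv):
    c=manip.camera_params(n);R=c['view'][:3,:3];t=c['view'][:3,3]
    d=R.T@np.array([(uv[0]-c['cx'])/c['fx'],(uv[1]-c['cy'])/c['fy'],1.]);return -R.T@t,d
def wpose(s=None):
    s=s or manip.get_state();w,x,y,z=s['ee_rot']
    from scipy.spatial.transform import Rotation as Ro
    T=np.eye(4);T[:3,:3]=Ro.from_quat([x,y,z,w]).as_matrix();T[:3,3]=s['position'];return T
def wray(T,uv):
    c=manip.camera_params('wrist');q=np.array([uv[0]-c['cx'],uv[1]-c['cy']]);r=np.hypot(*q);a=r/c['fx']
    d=np.array([*(q/max(r,1e-9)*np.sin(a)),np.cos(a)]);M=T@c['hand_eye'];return M[:3,3],M[:3,:3]@d
def wproj(T,P):
    c=manip.camera_params('wrist');M=np.linalg.inv(T@c['hand_eye']);p=M[:3,:3]@np.asarray(P,float)+M[:3,3]
    a=np.arctan2(np.hypot(p[0],p[1]),p[2]);q=p[:2]/np.hypot(p[0],p[1])*a*c['fx'];return q+[c['cx'],c['cy']]
def plane(r,z): o,d=r;return o+d*(z-o[2])/d[2]
def tri(rs):
    A=np.zeros((3,3));b=np.zeros(3)
    for o,d in rs:
        d=d/np.linalg.norm(d);Q=np.eye(3)-np.outer(d,d);A+=Q;b+=Q@o
    X=np.linalg.solve(A,b);res=[np.linalg.norm((np.eye(3)-np.outer(d,d)/(d@d))@(X-o)) for o,d in rs];return X,max(res)
def crops(im,cs,h=32,k=4,fn=None,cols=3):
    out=[]
    for u,v in cs:
        M=np.float32([[k,0,-k*(u-h)],[0,k,-k*(v-h)]]);c=cv2.warpAffine(im[...,::-1].copy(),M,(2*h*k,2*h*k),flags=cv2.INTER_CUBIC)
        c=cv2.convertScaleAbs(c,alpha=1.4)
        for i in range(0,2*h,8): cv2.line(c,(i*k,0),(i*k,6),(0,255,0));cv2.line(c,(0,i*k),(6,i*k),(0,255,0))
        cv2.putText(c,f"{u-h},{v-h}",(8,20),0,.5,(0,0,255));out.append(c)
    while len(out)%cols: out.append(out[0]*0)
    cv2.imwrite(fn,np.vstack([np.hstack(out[i:i+cols]) for i in range(0,len(out),cols)]))
E
python3 - <<'E'
from h import *
for n,cs in(("top",[(131,232),(164,225),(164,265),(376,265),(406,219),(360,224),(153,179),(272,170)]),("scene",[(357,178),(327,180),(325,148),(146,133),(111,162),(151,166),(337,213),(222,212)])):
    crops(cv2.imread(f"pics/{n}0.png")[...,::-1],cs,h=25,k=4,fn=f"pics/{n}c.png",cols=4)
# orange tops: lids; board top corners
E
```

```text
(no output)
```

View pics/topc.png

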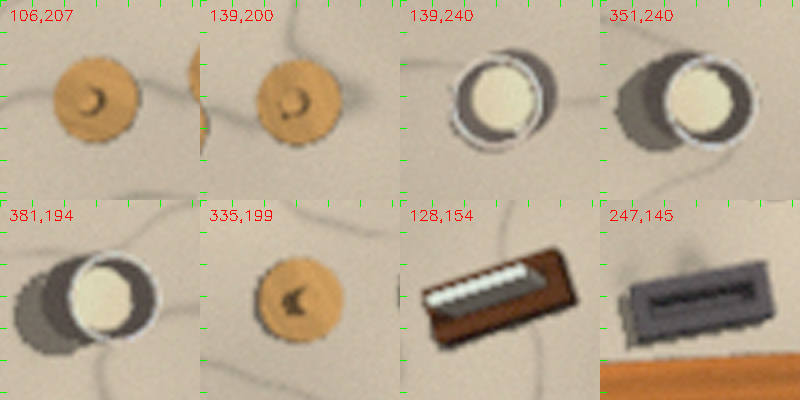

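View pics/scenec.png

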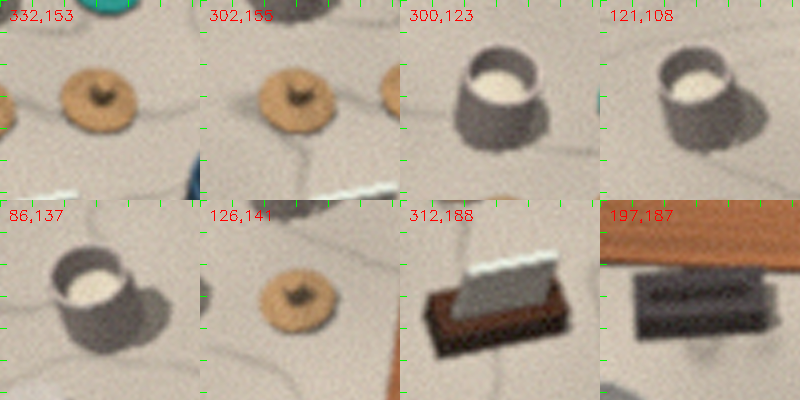

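The crops confirm the choice. The lids are bare wood, the three rims belong to open white pots with cream macarons, and the white card stands in the brown rack. Next I'll triangulate.

Run:
```python
from h import *
D=dict(L1=((130.25,232),(356.75,178),.011),L2=((163.75,225.5),(326.25,180),.011),L3=((360.25,224),(150.75,165.75),.011),
P1=((163.5,266),(325.5,141.75),.07),P2=((378.5,265.75),(145,126.5),.07),P3=((409.5,218.5),(108.25,156),.07),
card=((147.5,175.25),(340,203.75),.096),holdslot=((272.5,169.25),(222,210.25),.036))
for k,(a,b,z) in D.items():
    X,r=tri([ray('top',a),ray('scene',b)]);print(k,X,'res%.4f'%r,'top@z',plane(ray('top',a),z)[:2],'sc@z',plane(ray('scene',b),z)[:2])
def ang(n,a,b,z): d=plane(ray(n,b),z)-plane(ray(n,a),z);return d[:2],np.degrees(np.arctan2(d[1],d[0]))
print('card',ang('top',(128+27/4,154+101/4),(128+130/4,154+67/4),.096),ang('scene',(312+68/4,188+72/4),(312+157/4,188+54/4),.096))
print('hold',ang('top',(247+50/4,145+103/4),(247+153/4,145+90/4),.036),ang('scene',(197+52/4,187+95/4),(197+148/4,187+91/4),.036))
print('hold edge',ang('top',(247+30/4,145+85/4),(247+170/4,145+62/4),.036),'rack',ang('top',(128+24/4,154+95/4),(128+160/4,154+50/4),.036))
for uv in((338,294),(515,285),(519,369),(342,378)):print('board',plane(ray('top',np.array(uv)/1.5625),.012))
for uv in((276,251),(435,255),(433,320),(269,314)):print('boardS',plane(ray('scene',np.array(uv)/1.5625),.012))
for n,uv,z in(('tin',(643,271),.065),('tart',(528,230),.02),('cup',(148,305),.065),('teal',(198,428),.011),('spat',(362,448),.01),('spat2',(487,446),.02),('bowl',(460,185),.06),('black',(303,245),.011),('redcard',(331,182),.04),('bottle',(258,145),.15)):print(n,plane(ray('top',np.array(uv)/1.5625),z))
```

```text
L1 [0.4776 0.3809 0.008 ] res0.0003 top@z [0.4776 0.3804] sc@z [0.4798 0.3799]
L2 [0.4935 0.283  0.0091] res0.0005 top@z [0.4935 0.2832] sc@z [0.4949 0.2822]
L3 [ 0.4808 -0.2865  0.0094] res0.0000 top@z [ 0.4808 -0.2862] sc@z [ 0.4819 -0.286 ]
P1 [0.3817 0.2744 0.0634] res0.0005 top@z [0.3823 0.2736] sc@z [0.3872 0.2728]
P2 [ 0.3648 -0.3171  0.0655] res0.0003 top@z [ 0.3653 -0.3161] sc@z [ 0.3686 -0.3153]
P3 [ 0.4921 -0.4104  0.0648] res0.0001 top@z [ 0.4921 -0.4084] sc@z [ 0.4958 -0.4085]
card [0.6312 0.3084 0.0931] res0.0004 top@z [0.6309 0.3081] sc@z [0.6331 0.3075]
holdslot [ 0.645  -0.0364  0.035 ] res0.0003 top@z [ 0.6448 -0.036 ] sc@z [ 0.6456 -0.0365]
card (array([ 0.0212, -0.0705]), np.float64(-73.25209474728229)) (array([-0.0201,  0.0647]), np.float64(107.24884537517198))
hold (array([ 0.0072, -0.0741]), np.float64(-84.47909057552413)) (array([-0.0089,  0.0717]), np.float64(97.0524999150196))
hold edge (array([ 0.0136, -0.101 ]), np.float64(-82.32233592679489)) rack (array([ 0.0295, -0.0978]), np.float64(-73.20588319849075))
board [0.5974 0.1282 0.012 ]
board [ 0.6043 -0.2024  0.012 ]
board [ 0.4482 -0.2031  0.012 ]
board [0.4414 0.1245 0.012 ]
boardS [ 0.4559 -0.205   0.012 ]
boardS [0.4411 0.1272 0.012 ]
boardS [0.5996 0.1291 0.012 ]
boardS [ 0.6101 -0.1962  0.012 ]
tin [ 0.6176 -0.423   0.065 ]
tart [ 0.7059 -0.2296  0.02  ]
cup [0.5831 0.4634 0.065 ]
teal [0.3578 0.3917 0.011 ]
spat [0.3123 0.0911 0.01  ]
spat2 [ 0.3105 -0.1373  0.02  ]
bowl [ 0.785  -0.1018  0.06  ]
black [0.6917 0.1917 0.011 ]
redcard [0.8027 0.1339 0.04  ]
bottle [0.8416 0.2461 0.15  ]
```

The measurements from the two views agree. The board centre is about (0.523,-0.037), and all heights match the text. I'll go above pot P2 first, turning the fingers to close along x.

>>> {"op": "carry_out", "data": {"linear": [[0.0187,0.0283,-0.0099],[0.0187,0.0283,-0.0099],[0.0187,0.0283,-0.0099],[0.0187,0.0283,-0.0099],[0.0187,0.0283,-0.0099],[0.0187,0.0283,-0.0099],[0.0187,0.0283,-0.0099],[0.0187,0.0283,-0.0099]], "angular": [[0,0,1],[0,0,1],[0,0,1],[0,0,1],[0,0,1],[0,0,1],[0,0,1],[0,0,1]], "hand": [1,1,1,1,1,1,1,1], "force": 30}}

```text
clock: 0.77
position: [0.3015, -0.4145, 0.3645]
ee_rot: [-0.0, 0.866, 0.501, 0.0]
contact_force: [0.3, 0.1, 0.4]
width: 0.0857
gripper_force: 0.0
```

>>> {"op": "carry_out", "data": {"linear": [[0.0187,0.0283,-0.0099],[0.0187,0.0283,-0.0099],[0.0187,0.0283,-0.0099],[0.0187,0.0283,-0.0099],[0.0187,0.0283,-0.0099],[0.0187,0.0283,-0.0099],[0.0187,0.0283,-0.0099],[0,0,0]], "angular": [[0,0,1],[0,0,1],[0,0,1],[0,0,1],[0,0,1],[0,0,1],[0,0,1],[0,0,0]], "hand": [1,1,1,1,1,1,1,1]}}

```text
clock: 1.43
position: [0.3672, -0.3138, 0.3292]
ee_rot: [-0.002, 0.694, 0.72, 0.001]
contact_force: [-0.3, 0.7, -0.8]
width: 0.0858
gripper_force: 0.0
```

Run:
```python
from h import *
s=manip.get_state();T=wpose(s);im=manip.get_image('wrist')
print(s['clock'],s['position'],T[:3,:3])
b=im[...,::-1].copy()
for P in((.3655,-.316,.07),(.4808,-.2865,.011)):
    p=wproj(T,P);cv2.circle(b,(int(p[0]),int(p[1])),3,(0,0,255),1)
cv2.imwrite('pics/w1.png',cv2.convertScaleAbs(cv2.resize(b,(800,600)),alpha=1.3))
```

```text
1.4333 [ 0.3672 -0.3138  0.3292] [[-0.038   0.9993 -0.0013]
 [ 0.9993  0.038   0.0039]
 [ 0.0039 -0.0011 -1.    ]]
```

View pics/w1.png

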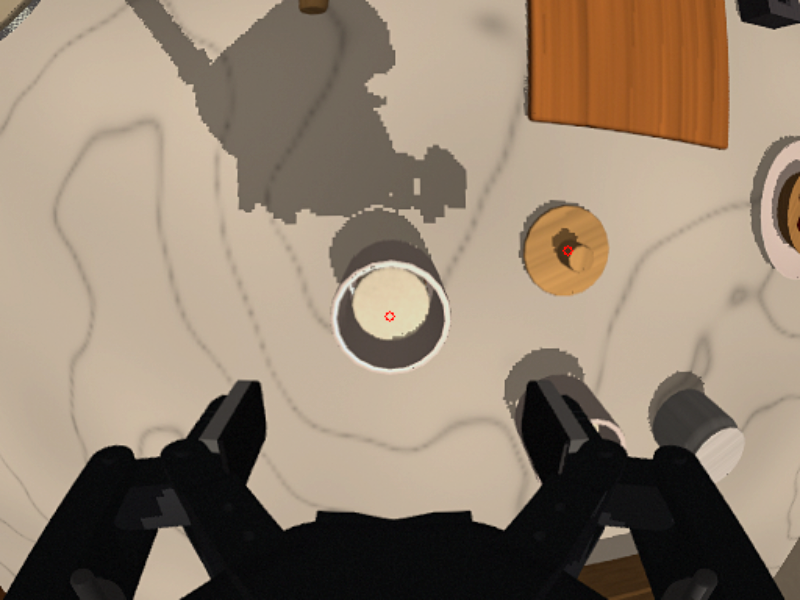

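The wrist view shows the P2 rim centred at (391,316), which matches the predicted mark, so I'll descend and grip it.

>>> {"op": "carry_out", "data": {"linear": [[0,0,-0.054],[0,0,-0.054],[0,0,-0.054],[0,0,-0.054],[0,0,-0.052],[0,0,0],[0,0,0],[0,0,0]], "angular": [[0,0,0],[0,0,0],[0,0,0],[0,0,0],[0,0,0],[0,0,0],[0,0,0],[0,0,0]], "hand": [1,1,1,1,1,1,1,0.5], "force": 30}}

```text
clock: 2.15
position: [0.367, -0.3174, 0.1975]
ee_rot: [0.001, 0.695, 0.719, -0.0]
contact_force: [-0.2, 1.0, -0.0]
width: 0.0754
gripper_force: 0.0
```

>>> {"op": "carry_out", "data": {"linear": [[0,0,0],[0,0,0],[0,0,0],[0,0,0],[0,0,0],[0,0,0],[0,0,0],[0,0,0]], "angular": [[0,0,0],[0,0,0],[0,0,0],[0,0,0],[0,0,0],[0,0,0],[0,0,0],[0,0,0]], "hand": [0.5,0.5,0.5,0.5,0.5,0.5,0.5,0.5]}}

```text
clock: 2.82
position: [0.3669, -0.3171, 0.1984]
ee_rot: [0.002, 0.695, 0.719, -0.001]
contact_force: [-2.9, -1.5, 6.8]
width: 0.0646
gripper_force: 33.7
```

>>> {"op": "carry_out", "data": {"linear": [[0,0,0.05],[0,0,0.05],[0,0,0.05],[0.0373,0.045,0],[0.0373,0.045,0],[0.0373,0.045,0],[0.0373,0.045,0],[0.0373,0.045,0]], "angular": [[0,0,0],[0,0,0],[0,0,0],[0,0,0],[0,0,0],[0,0,0],[0,0,0],[0,0,0]], "hand": [0.5,0.5,0.5,0.5,0.5,0.5,0.5,0.5]}}

```text
clock: 3.48
position: [0.4605, -0.2025, 0.2722]
ee_rot: [0.001, 0.695, 0.719, 0.0]
contact_force: [0.0, -0.9, -3.7]
width: 0.0643
gripper_force: 35.8
```

>>> {"op": "carry_out", "data": {"linear": [[0.0373,0.045,0],[0.0373,0.045,0],[0.0373,0.045,0],[0,0,0],[0,0,0],[0,0,0]], "angular": [[0,0,0],[0,0,0],[0,0,0],[0,0,0],[0,0,0],[0,0,0]], "hand": [0.5,0.5,0.5,0.5,0.5,0.5]}}

```text
clock: 3.98
position: [0.5155, -0.1361, 0.2716]
ee_rot: [-0.0, 0.695, 0.719, -0.0]
contact_force: [-0.6, -0.9, -3.2]
width: 0.0646
gripper_force: 35.9
```

>>> {"op": "carry_out", "data": {"linear": [[0,0,-0.035],[0,0,-0.035],[0,0,-0.03],[0,0,-0.006],[0,0,-0.006],[0,0,-0.006],[0,0,0],[0,0,0]], "angular": [[0,0,0],[0,0,0],[0,0,0],[0,0,0],[0,0,0],[0,0,0],[0,0,0],[0,0,0]], "hand": [0.5,0.5,0.5,0.5,0.5,0.5,0.5,0.5]}}

```text
clock: 4.65
position: [0.5161, -0.1366, 0.2131]
ee_rot: [0.001, 0.695, 0.719, 0.0]
contact_force: [0.5, 0.3, -2.4]
width: 0.0645
gripper_force: 35.9
```

>>> {"op": "carry_out", "data": {"linear": [[0,0,-0.002],[0,0,-0.002],[0,0,-0.002],[0,0,0],[0,0,0]], "angular": [[0,0,0],[0,0,0],[0,0,0],[0,0,0],[0,0,0]], "hand": [0.5,0.5,0.5,0.5,0.5]}}

```text
clock: 5.07
position: [0.5161, -0.1363, 0.2104]
ee_rot: [0.001, 0.695, 0.719, 0.0]
contact_force: [-0.9, 1.4, 5.3]
width: 0.0642
gripper_force: 36.4
```

>>> {"op": "carry_out", "data": {"linear": [[0,0,0],[0,0,0],[0,0,0],[0,0,0],[0,0,0.02],[0,0,0.06],[0,0,0.06],[0,0,0.06]], "angular": [[0,0,0],[0,0,0],[0,0,0],[0,0,0],[0,0,0],[0,0,0],[0,0,0],[0,0,0]], "hand": [1,1,1,1,1,1,1,1]}}

```text
clock: 5.73
position: [0.5157, -0.1362, 0.3109]
ee_rot: [-0.0, 0.695, 0.719, -0.0]
contact_force: [-0.3, -0.5, -0.4]
width: 0.0853
gripper_force: 0.0
```

>>> {"op": "carry_out", "data": {"linear": [[-0.0058,-0.068,0.01],[-0.0058,-0.068,0.01],[-0.0058,-0.068,0.01],[-0.0058,-0.068,0],[-0.0058,-0.068,0],[-0.0058,-0.068,0],[-0.0058,-0.068,0],[-0.0058,-0.068,0]], "angular": [[0,0,0],[0,0,0],[0,0,0],[0,0,0],[0,0,0],[0,0,0],[0,0,0],[0,0,0]], "hand": [1,1,1,1,1,1,1,1]}}

```text
clock: 6.4
position: [0.4922, -0.4099, 0.3252]
ee_rot: [0.0, 0.695, 0.719, 0.0]
contact_force: [0.5, -0.6, -0.6]
width: 0.0856
gripper_force: 0.0
```

>>> {"op": "carry_out", "data": {"linear": [[0,0,0],[0,0,0],[0,0,0]], "angular": [[0,0,0],[0,0,0],[0,0,0]], "hand": [1,1,1]}}

```text
clock: 6.65
position: [0.4925, -0.408, 0.3245]
ee_rot: [-0.0, 0.695, 0.719, 0.0]
contact_force: [-0.1, -0.4, -0.7]
width: 0.0853
gripper_force: 0.0
```

```bash
cat >> h.py <<'E'
def rim(name,P0,rad=.032,z=.07,T=None,im=None):
    """fit rim of a bright circle near P0 by sampling predicted ellipse edge; returns best xy offset"""
    from scipy.optimize import minimize
    g=cv2.GaussianBlur(im,(3,3),0).astype(float);g=g.min(2)
    th=np.linspace(0,2*np.pi,90,endpoint=False);f=(lambda P:wproj(T,P)) if name=='wrist' else (lambda P:proj(name,P))
    def mean(x,y,r):
        p=np.array([f((x+r*np.cos(t),y+r*np.sin(t),z)) for t in th]).astype(np.float32)
        return cv2.remap(g.astype(np.float32),p[:,0].reshape(1,-1).copy(),p[:,1].reshape(1,-1).copy(),cv2.INTER_LINEAR).mean()
    best=max(((mean(P0[0]+dx,P0[1]+dy,rad-.002)-mean(P0[0]+dx,P0[1]+dy,rad-.007),dx,dy) for dx in np.arange(-.012,.0121,.002) for dy in np.arange(-.012,.0121,.002)))
    r=minimize(lambda q:-(mean(*q,rad-.002)-mean(*q,rad-.007)),[P0[0]+best[1],P0[1]+best[2]],method='Nelder-Mead',options=dict(xatol=1e-4,initial_simplex=[[P0[0]+best[1],P0[1]+best[2]],[P0[0]+best[1]+.001,P0[1]+best[2]],[P0[0]+best[1],P0[1]+best[2]+.001]]))
    return r.x,-r.fun
def changes(im,ref='pics/top0.png',z=.03):
    d=cv2.absdiff(im[...,::-1].copy(),cv2.imread(ref)).max(2);m=(cv2.GaussianBlur(d,(5,5),0)>25).astype(np.uint8)
    n,_,st,ce=cv2.connectedComponentsWithStats(m)
    for i in range(1,n):
        if st[i,4]>25: print('chg',ce[i],st[i,4],plane(ray('top',ce[i]),z)[:2])
E
python3 - <<'E'
from h import *
s=manip.get_state();T=wpose(s);im=manip.get_image('wrist');print(s['clock'],s['position'])
print('P3',rim('wrist',(.4930,-.4085),T=T,im=im));print('P2',rim('wrist',(.515,-.137),z=.082,T=T,im=im))
im=manip.get_image('top');cv2.imwrite('pics/top1.png',im[...,::-1]);changes(im)
print('P2',rim('top',(.515,-.137),z=.082,im=im),'P1',rim('top',(.382,.274),im=im))
E
```

```text
6.65 [ 0.4925 -0.408   0.3245]Traceback (most recent call last):
  File "<stdin>", line 3, in <module>
  File "h.py", line 43, in rim
    best=max(((mean(P0[0]+dx,P0[1]+dy,rad-.002)-mean(P0[0]+dx,P0[1]+dy,rad-.007),dx,dy) for dx in np.arange(-.012,.0121,.002) for dy in np.arange(-.012,.0121,.002)))
  File "h.py", line 43, in <genexpr>
    best=max(((mean(P0[0]+dx,P0[1]+dy,rad-.002)-mean(P0[0]+dx,P0[1]+dy,rad-.007),dx,dy) for dx in np.arange(-.012,.0121,.002) for dy in np.arange(-.012,.0121,.002)))
                                                ~~~~^^^^^^^^^^^^^^^^^^^^^^^^^^^^
  File "h.py", line 41, in mean
    p=np.array([f((x+r*np.cos(t),y+r*np.sin(t),z)) for t in th]).astype(np.float32)
                ~^^^^^^^^^^^^^^^^^^^^^^^^^^^^^^^^^
  File "h.py", line 39, in <lambda>
    th=np.linspace(0,2*np.pi,90,endpoint=False);f=(lambda P:wproj(T,P)) if name=='wrist' else (lambda P:proj(name,P))
                                                            ~~~~~^^^^^
  File "h.py", line 18, in wproj
    c=manip.camera_params('wrist');M=np.linalg.inv(T@c['hand_eye']);p=M[:3,:3]@np.asarray(P,float)+M[:3,3]
ValueError: time passes only in moves, steps and waits
```

```bash
sed -i 's/manip\.camera_params(/CP(/g' h.py; sed -i '3i from functools import lru_cache\nCP=lru_cache(None)(lambda n:manip.camera_params(n))' h.py
python3 - <<'E'
from h import *
s=manip.get_state();T=wpose(s);im=manip.get_image('wrist');print(s['clock'],s['position'])
print('P3',rim('wrist',(.4930,-.4085),T=T,im=im));print('P2',rim('wrist',(.515,-.137),z=.082,T=T,im=im))
im=manip.get_image('top');cv2.imwrite('pics/top1.png',im[...,::-1]);changes(im)
print('P2',rim('top',(.515,-.137),z=.082,im=im),'P1',rim('top',(.382,.274),im=im))
E
```

```text
6.7 [ 0.4926 -0.4073  0.3246]
P3 (array([ 0.4926, -0.41  ]), np.float64(79.55142974853516))
P2 (array([ 0.527, -0.125]), np.float64(0.0))
chg [364.2167 299.3555] 23538 [ 0.2688 -0.2825]
chg [307.4044 214.0529] 680 [ 0.5137 -0.1318]
chg [422.3    332.9333] 30 [ 0.1713 -0.4407]
chg [493.2325 345.7835] 873 [ 0.1302 -0.637 ]
chg [449.5086 373.569 ] 116 [ 0.0583 -0.51  ]
P2 (array([ 0.5165, -0.1352]), np.float64(18.080825805664062)) P1 (array([0.3847, 0.2751]), np.float64(17.848228454589844))
```

P3's rim is at (0.4926,-0.410), and nothing else has moved.

>>> {"op": "carry_out", "data": {"linear": [[0,-0.005,-0.055],[0,0,-0.055],[0,0,-0.055],[0,0,-0.055],[0,0,-0.034],[0,0,0],[0,0,0],[0,0,0]], "angular": [[0,0,0],[0,0,0],[0,0,0],[0,0,0],[0,0,0],[0,0,0],[0,0,0],[0,0,0]], "hand": [1,1,1,1,1,1,0.5,0.5]}}

```text
clock: 7.47
position: [0.4933, -0.4106, 0.199]
ee_rot: [0.001, 0.695, 0.719, -0.0]
contact_force: [0.2, 2.2, 18.2]
width: 0.0638
gripper_force: 30.8
```

>>> {"op": "carry_out", "data": {"linear": [[0,0,0],[0,0,0],[0,0,0],[0,0,0],[0,0,0],[0,0,0],[0,0,0]], "angular": [[0,0,0],[0,0,0],[0,0,0],[0,0,0],[0,0,0],[0,0,0],[0,0,0]], "hand": [0.5,0.5,0.5,0.5,0.5,0.5,0.5]}}

```text
clock: 8.05
position: [0.4933, -0.4111, 0.1991]
ee_rot: [0.001, 0.695, 0.719, 0.0]
contact_force: [0.7, 0.8, 5.8]
width: 0.0638
gripper_force: 34.2
```

>>> {"op": "carry_out", "data": {"linear": [[0,0,0.05],[0,0,0.06],[0,0,0.06],[0,0,0.06],[0.0044,0.0748,0],[0.0044,0.0748,0],[0.0044,0.0748,0],[0.0044,0.0748,0]], "angular": [[0,0,0],[0,0,0],[0,0,0],[0,0,0],[0,0,0],[0,0,0],[0,0,0],[0,0,0]], "hand": [0.5,0.5,0.5,0.5,0.5,0.5,0.5,0.5]}}

```text
clock: 8.72
position: [0.5008, -0.2598, 0.3123]
ee_rot: [-0.0, 0.695, 0.719, -0.0]
contact_force: [0.5, 0.1, -2.9]
width: 0.0641
gripper_force: 34.8
```

>>> {"op": "carry_out", "data": {"linear": [[0.0044,0.0748,0],[0.0044,0.0748,0],[0.0044,0.0748,0],[0.0044,0.0748,0],[0.0044,0.0748,0],[0.0044,0.0748,0],[0,0,0],[0,0,0]], "angular": [[0,0,0],[0,0,0],[0,0,0],[0,0,0],[0,0,0],[0,0,0],[0,0,0],[0,0,0]], "hand": [0.5,0.5,0.5,0.5,0.5,0.5,0.5,0.5]}}

```text
clock: 9.38
position: [0.5143, -0.0349, 0.3123]
ee_rot: [-0.0, 0.693, 0.72, -0.0]
contact_force: [0.0, 0.0, -2.1]
width: 0.0638
gripper_force: 34.8
```

>>> {"op": "carry_out", "data": {"linear": [[0,-0.002,-0.06],[0,0,-0.06],[0,0,-0.05],[0,0,-0.018],[0,0,-0.008],[0,0,0],[0,0,0],[0,0,0]], "angular": [[0,0,0],[0,0,0],[0,0,0],[0,0,0],[0,0,0],[0,0,0],[0,0,0],[0,0,0]], "hand": [0.5,0.5,0.5,0.5,0.5,0.5,0.5,0.5]}}

```text
clock: 10.05
position: [0.5156, -0.0383, 0.2159]
ee_rot: [0.001, 0.695, 0.719, 0.001]
contact_force: [-0.2, 0.3, -2.0]
width: 0.064
gripper_force: 34.8
```

>>> {"op": "carry_out", "data": {"linear": [[0,0,-0.002],[0,0,-0.002],[0,0,0],[0,0,0]], "angular": [[0,0,0],[0,0,0],[0,0,0],[0,0,0]], "hand": [0.5,0.5,0.5,0.5]}}

```text
clock: 10.38
position: [0.5147, -0.0377, 0.2128]
ee_rot: [0.0, 0.695, 0.719, 0.0]
contact_force: [-0.3, 0.6, -2.7]
width: 0.0644
gripper_force: 34.8
```

>>> {"op": "carry_out", "data": {"linear": [[0,0,-0.002],[0,0,-0.002],[0,0,0],[0,0,0]], "angular": [[0,0,0],[0,0,0],[0,0,0],[0,0,0]], "hand": [0.5,0.5,0.5,0.5]}}

```text
clock: 10.72
position: [0.5148, -0.0377, 0.2111]
ee_rot: [0.0, 0.695, 0.719, 0.0]
contact_force: [-1.6, 1.0, 5.5]
width: 0.0642
gripper_force: 35.3
```

>>> {"op": "carry_out", "data": {"linear": [[0,0,0],[0,0,0],[0,0,0],[0,0,0],[0,0,0.02],[0,0,0.06],[0,0,0.07],[0,0,0.07]], "angular": [[0,0,0],[0,0,0],[0,0,0],[0,0,0],[0,0,0],[0,0,0],[0,0,0],[0,0,0]], "hand": [1,1,1,1,1,1,1,1]}}

```text
clock: 11.38
position: [0.5143, -0.0378, 0.3218]
ee_rot: [-0.001, 0.695, 0.719, -0.0]
contact_force: [1.8, -0.3, -0.0]
width: 0.0858
gripper_force: 0.0
```

>>> {"op": "carry_out", "data": {"linear": [[-0.0328,0.0735,0],[-0.0328,0.0735,0],[-0.0328,0.0735,0],[-0.0328,0.0735,0],[-0.0328,0.0735,0],[-0.0328,0.0735,0],[-0.0328,0.0735,0],[-0.0328,0.0735,0]], "angular": [[0,0,0],[0,0,0],[0,0,0],[0,0,0],[0,0,0],[0,0,0],[0,0,0],[0,0,0]], "hand": [1,1,1,1,1,1,1,1]}}

```text
clock: 12.05
position: [0.3823, 0.2577, 0.3214]
ee_rot: [0.0, 0.695, 0.719, 0.001]
contact_force: [0.9, -0.0, 0.0]
width: 0.0853
gripper_force: 0.0
```

>>> {"op": "carry_out", "data": {"linear": [[0,0.036,0],[0,0,0],[0,0,0],[0,0,0]], "angular": [[0,0,0],[0,0,0],[0,0,0],[0,0,0]], "hand": [1,1,1,1]}}

```text
clock: 12.38
position: [0.3835, 0.2737, 0.3207]
ee_rot: [0.0, 0.695, 0.719, -0.0]
contact_force: [-1.0, 0.1, 0.6]
width: 0.0854
gripper_force: 0.0
```

Run:
```python
from h import *
s=manip.get_state();T=wpose(s);im=manip.get_image('wrist');print(s['clock'],s['position'])
print('P1',rim('wrist',(.384,.2745),T=T,im=im))
im=manip.get_image('top');cv2.imwrite('pics/top2.png',im[...,::-1]);changes(im)
print('P2',rim('top',(.515,-.137),z=.082,im=im),'P3',rim('top',(.515,-.038),z=.082,im=im))
```

```text
12.3833 [0.3835 0.2737 0.3207]
P1 (array([0.3839, 0.2754]), np.float64(67.79998016357422))
chg [307.3426 214.0809] 680 [ 0.5136 -0.1316]
chg [272.2488 215.512 ] 627 [ 0.5125 -0.0312]
chg [400.525  220.5545] 541 [ 0.4872 -0.3969]
chg [130.5831 318.1944] 7388 [0.2362 0.3765]
chg [370.3967 266.2924] 489 [ 0.3605 -0.3045]
chg [308.0536 350.5174] 8276 [ 0.1327 -0.1187]
chg [493.4061 345.7981] 857 [ 0.1301 -0.6374]
P2 (array([ 0.5164, -0.1352]), np.float64(17.773223876953125)) P3 (array([ 0.5152, -0.0365]), np.float64(12.916183471679688))
```

>>> {"op": "carry_out", "data": {"linear": [[0,0.003,-0.055],[0,0,-0.055],[0,0,-0.055],[0,0,-0.055],[0,0,-0.026],[0,0,0],[0,0,0],[0,0,0]], "angular": [[0,0,0],[0,0,0],[0,0,0],[0,0,0],[0,0,0],[0,0,0],[0,0,0],[0,0,0]], "hand": [1,1,1,1,1,1,0.5,0.5]}}

```text
clock: 13.15
position: [0.3843, 0.2754, 0.1984]
ee_rot: [0.0, 0.696, 0.719, 0.001]
contact_force: [-9.2, 0.6, 5.4]
width: 0.064
gripper_force: 2.2
```

>>> {"op": "carry_out", "data": {"linear": [[0,0,0],[0,0,0],[0,0,0],[0,0,0],[0,0,0],[0,0,0],[0,0,0]], "angular": [[0,0,0],[0,0,0],[0,0,0],[0,0,0],[0,0,0],[0,0,0],[0,0,0]], "hand": [0.5,0.5,0.5,0.5,0.5,0.5,0.5]}}

```text
clock: 13.73
position: [0.3842, 0.2759, 0.1986]
ee_rot: [0.001, 0.695, 0.719, 0.001]
contact_force: [0.6, -1.7, 6.6]
width: 0.0626
gripper_force: 34.2
```

>>> {"op": "carry_out", "data": {"linear": [[0,0,0.05],[0,0,0.06],[0,0,0.06],[0.0374,-0.061,0],[0.0374,-0.061,0],[0.0374,-0.061,0],[0.0374,-0.061,0],[0.0374,-0.061,0]], "angular": [[0,0,0],[0,0,0],[0,0,0],[0,0,0],[0,0,0],[0,0,0],[0,0,0],[0,0,0]], "hand": [0.5,0.5,0.5,0.5,0.5,0.5,0.5,0.5]}}

```text
clock: 14.4
position: [0.477, 0.122, 0.2823]
ee_rot: [-0.0, 0.695, 0.719, -0.0]
contact_force: [0.6, 0.0, -2.0]
width: 0.0617
gripper_force: 35.6
```

>>> {"op": "carry_out", "data": {"linear": [[0.0374,-0.061,0],[0.0374,-0.061,0],[0,0,0],[0,0,-0.05],[0,0,-0.05],[0,0,-0.03],[0,0,-0.006],[0,0,0]], "angular": [[0,0,0],[0,0,0],[0,0,0],[0,0,0],[0,0,0],[0,0,0],[0,0,0],[0,0,0]], "hand": [0.5,0.5,0.5,0.5,0.5,0.5,0.5,0.5]}}

```text
clock: 15.07
position: [0.5136, 0.0624, 0.2133]
ee_rot: [-0.001, 0.695, 0.719, -0.001]
contact_force: [-0.4, -0.2, -4.7]
width: 0.0623
gripper_force: 35.5
```

>>> {"op": "carry_out", "data": {"linear": [[0,0,0],[0,0,0],[0,0,-0.002],[0,0,0],[0,0,0]], "angular": [[0,0,0],[0,0,0],[0,0,0],[0,0,0],[0,0,0]], "hand": [0.5,0.5,0.5,0.5,0.5]}}

```text
clock: 15.48
position: [0.5146, 0.0623, 0.2141]
ee_rot: [0.001, 0.695, 0.719, 0.0]
contact_force: [-0.2, 0.6, -3.2]
width: 0.0623
gripper_force: 35.5
```

>>> {"op": "carry_out", "data": {"linear": [[0,0,-0.002],[0,0,-0.002],[0,0,-0.002],[0,0,0],[0,0,0]], "angular": [[0,0,0],[0,0,0],[0,0,0],[0,0,0],[0,0,0]], "hand": [0.5,0.5,0.5,0.5,0.5]}}

```text
clock: 15.9
position: [0.5144, 0.0622, 0.2107]
ee_rot: [0.0, 0.695, 0.719, 0.0]
contact_force: [0.1, -0.4, 0.4]
width: 0.0626
gripper_force: 35.8
```

>>> {"op": "carry_out", "data": {"linear": [[0,0,-0.001],[0,0,0],[0,0,0],[0,0,0],[0,0,0],[0,0,0.02],[0,0,0.06],[0,0,0.07]], "angular": [[0,0,0],[0,0,0],[0,0,0],[0,0,0],[0,0,0],[0,0,0],[0,0,0],[0,0,0]], "hand": [0.5,1,1,1,1,1,1,1]}}

```text
clock: 16.57
position: [0.5135, 0.0622, 0.2844]
ee_rot: [-0.002, 0.695, 0.719, -0.002]
contact_force: [0.7, 0.4, 0.0]
width: 0.0856
gripper_force: 0.0
```

>>> {"op": "carry_out", "data": {"linear": [[-0.007,0.0737,0.02],[-0.007,0.0737,0],[-0.007,0.0737,0],[-0.007,0.0737,0],[-0.007,0.0737,0],[-0.007,0.0737,0],[0,0,0],[0,0,0]], "angular": [[0,0,0],[0,0,0],[0,0,0],[0,0,0],[0,0,0],[0,0,0],[0,0,0],[0,0,0]], "hand": [0.5,0.5,0.5,0.5,0.5,0.5,0.5,0.5]}}

```text
clock: 17.23
position: [0.4929, 0.2851, 0.2955]
ee_rot: [0.0, 0.694, 0.72, 0.0]
contact_force: [0.0, -0.5, -0.2]
width: 0.043
gripper_force: 0.0
```

>>> {"op": "carry_out", "data": {"linear": [[0,0,0],[0,0,0]], "angular": [[0,0,0],[0,0,0]], "hand": [0.5,0.5]}}

```text
clock: 17.4
position: [0.4935, 0.2823, 0.2952]
ee_rot: [0.0, 0.695, 0.719, -0.0]
contact_force: [-0.0, -0.4, 0.2]
width: 0.0424
gripper_force: 0.0
```

```bash
cat >> h.py <<'E'
def lids(im,name,T=None,z=.011):
    h=cv2.cvtColor(im,cv2.COLOR_RGB2HSV);m=cv2.inRange(h,(10,90,70),(22,255,255))
    m=cv2.morphologyEx(m,cv2.MORPH_OPEN,np.ones((3,3)));m=cv2.morphologyEx(m,cv2.MORPH_CLOSE,np.ones((9,9)))
    for c in cv2.findContours(m,cv2.RETR_EXTERNAL,cv2.CHAIN_APPROX_NONE)[0]:
        if cv2.contourArea(c)<150: continue
        r=[(ray('top',p[0]) if name=='top' else wray(T,p[0])) for p in c]
        X=np.array([plane(q,z)[:2] for q in r],np.float32);(a,b),rad=cv2.minEnclosingCircle(X)
        print('lid?',np.round([a,b],4),'rad %.4f'%rad)
E
python3 - <<'E'
from h import *
s=manip.get_state();T=wpose(s);im=manip.get_image('wrist');print(s['clock'],s['position'])
lids(im,'wrist',T)
b=cv2.resize(im[...,::-1],(800,600));
for P in((.4936,.283,.011),(.4936,.283,.035)):
    p=wproj(T,P)*1.5625;cv2.circle(b,(int(p[0]),int(p[1])),3,(0,0,255),1)
cv2.imwrite('pics/w2.png',cv2.convertScaleAbs(b,alpha=1.3))
im=manip.get_image('top');cv2.imwrite('pics/top3.png',im[...,::-1]);changes(im);lids(im,'top')
for y in(-.137,-.038,.062): print(rim('top',(.515,y),z=.082,im=im))
E
```

```text
17.4 [0.4935 0.2823 0.2952]
lid? [0.4986 0.1234] rad 0.0540
lid? [0.493  0.2842] rad 0.0309
lid? [0.6371 0.302 ] rad 0.0562
lid? [0.6439 0.3503] rad 0.0145
lid? [0.4774 0.3814] rad 0.0308
chg [130.464 298.188] 11251 [0.2917 0.3763]
chg [307.3779 214.0647] 680 [ 0.5137 -0.1317]
chg [237.3108 216.4696] 592 [0.5128 0.0687]
chg [272.2859 215.4553] 626 [ 0.5127 -0.0313]
chg [400.5856 220.5351] 555 [ 0.4872 -0.3971]
chg [173.418  260.9836] 122 [0.3921 0.2534]
chg [370.4194 266.2964] 496 [ 0.3605 -0.3045]
chg [308.119 350.502] 8351 [ 0.1327 -0.1189]
chg [493.2286 345.806 ] 866 [ 0.1301 -0.6369]
lid? [ 0.3097 -0.0691] rad 0.0681
lid? [0.4935 0.2837] rad 0.0307
lid? [ 0.4808 -0.2854] rad 0.0306
lid? [ 0.4888 -0.6953] rad 0.0331
lid? [ 0.5252 -0.0362] rad 0.1808
lid? [ 0.71   -0.2343] rad 0.0382
lid? [0.8659 0.2563] rad 0.0309
(array([ 0.5165, -0.1352]), np.float64(17.81671142578125))
(array([ 0.5152, -0.0365]), np.float64(12.63232421875))
(array([0.5153, 0.062 ]), np.float64(10.889549255371094))
```

View pics/w2.png

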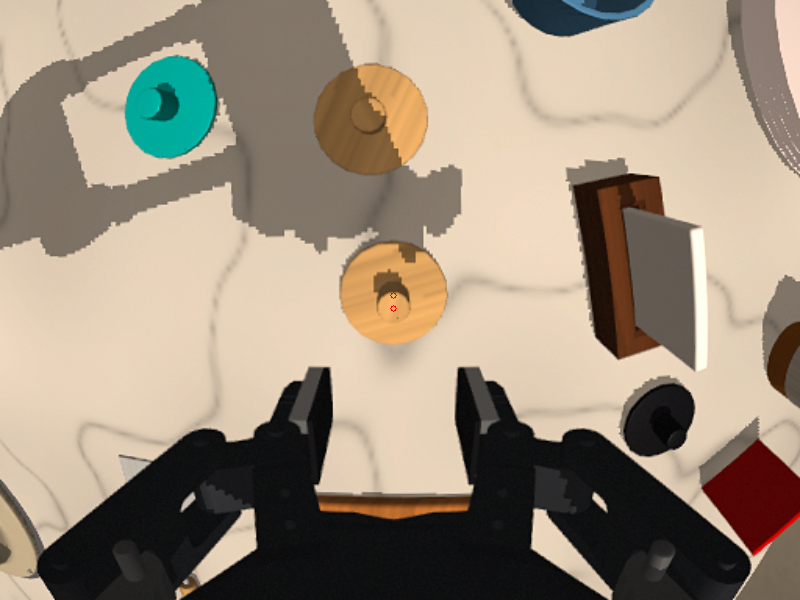

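The wrist view shows lid L2 at (393,293) with its knob on the predicted mark, and the card in the rack at (665,290). I'll grip the knob.

>>> {"op": "carry_out", "data": {"linear": [[0,0.003,-0.06],[0,0,-0.06],[0,0,-0.05],[0,0,-0.03],[0,0,-0.014],[0,0,0],[0,0,0],[0,0,0]], "angular": [[0,0,0],[0,0,0],[0,0,0],[0,0,0],[0,0,0],[0,0,0],[0,0,0],[0,0,0]], "hand": [0.5,0.5,0.5,0.5,0.5,0.5,0.5,0.5]}}

```text
clock: 18.17
position: [0.4942, 0.2847, 0.1892]
ee_rot: [0.001, 0.695, 0.719, 0.001]
contact_force: [-0.7, 0.8, 0.3]
width: 0.0424
gripper_force: 0.0
```

>>> {"op": "carry_out", "data": {"linear": [[0,0,-0.002],[0,0,0],[0,0,0],[0,0,0],[0,0,0],[0,0,0],[0,0,0]], "angular": [[0,0,0],[0,0,0],[0,0,0],[0,0,0],[0,0,0],[0,0,0],[0,0,0]], "hand": [0.5,0.1,0.1,0.1,0.1,0.1,0.1]}}

```text
clock: 18.75
position: [0.4937, 0.2849, 0.1878]
ee_rot: [0.0, 0.695, 0.719, 0.001]
contact_force: [-0.8, 0.4, 6.7]
width: 0.0168
gripper_force: 29.4
```

>>> {"op": "carry_out", "data": {"linear": [[0,0,0.04],[0,0,0.06],[0,0,0.06],[0,0,0.06],[0.0071,-0.074,0],[0.0071,-0.074,0],[0.0071,-0.074,0],[0.0071,-0.074,0]], "angular": [[0,0,0],[0,0,0],[0,0,0],[0,0,0],[0,0,0],[0,0,0],[0,0,0],[0,0,0]], "hand": [0.1,0.1,0.1,0.1,0.1,0.1,0.1,0.1]}}

```text
clock: 19.42
position: [0.5072, 0.1356, 0.297]
ee_rot: [0.0, 0.694, 0.72, 0.0]
contact_force: [0.0, -0.5, -0.9]
width: 0.0164
gripper_force: 29.4
```

>>> {"op": "carry_out", "data": {"linear": [[0.0071,-0.074,0],[0.0071,-0.074,0],[0,0,0],[0,0,0],[0,0,0]], "angular": [[0,0,0],[0,0,0],[0,0,0],[0,0,0],[0,0,0]], "hand": [0.1,0.1,0.1,0.1,0.1]}}

```text
clock: 19.83
position: [0.5145, 0.0629, 0.2967]
ee_rot: [-0.0, 0.695, 0.719, 0.0]
contact_force: [-0.3, -0.1, -1.1]
width: 0.0166
gripper_force: 29.4
```

Run:
```python
from h import *
s=manip.get_state();T=wpose(s);im=manip.get_image('wrist');print(s['clock'],s['position'],s['width'])
b=im[...,::-1].copy()
crops(b[...,::-1],[wproj(T,(.515,.063,.09)).astype(int)],h=75,k=4,fn='pics/w3.png',cols=1)
lids(im,'wrist',T,z=s['position'][2]-.1878+.011)
```

```text
19.8333 [0.5145 0.0629 0.2967] 0.01659716483093233
lid? [0.396  0.0269] rad 0.0343
lid? [0.5174 0.0857] rad 0.0649
```

View pics/w3.png

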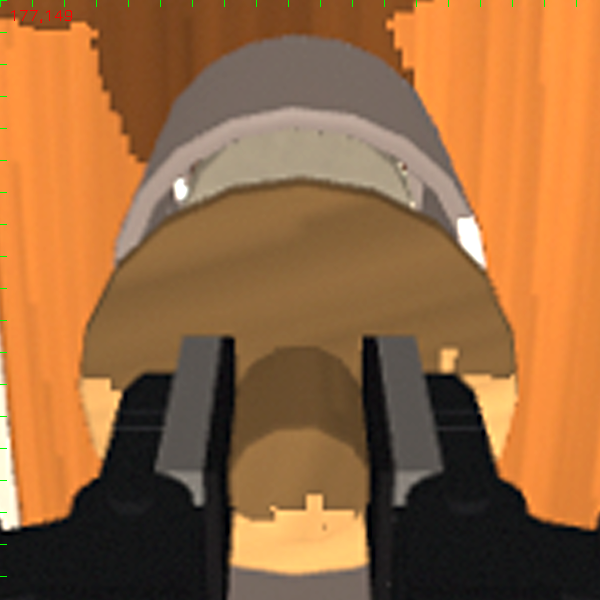

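The lid hangs level and centred over the pot, with the disc at (300,330) in the crop and the rim arc symmetric around x=300. I'll lower it.

>>> {"op": "carry_out", "data": {"linear": [[0.001,0,-0.022],[0,0,-0.022],[0,0,-0.008],[0,0,-0.008],[0,0,-0.003],[0,0,0],[0,0,0]], "angular": [[0,0,0],[0,0,0],[0,0,0],[0,0,0],[0,0,0],[0,0,0],[0,0,0]], "hand": [0.1,0.1,0.1,0.1,0.1,0.1,0.1]}}

```text
clock: 20.47
position: [0.5154, 0.0632, 0.2658]
ee_rot: [0.0, 0.695, 0.719, 0.0]
contact_force: [-0.4, 0.3, 0.1]
width: 0.0168
gripper_force: 29.4
```

>>> {"op": "carry_out", "data": {"linear": [[0,0,-0.002],[0,0,0],[0,0,0]], "angular": [[0,0,0],[0,0,0],[0,0,0]], "hand": [0.1,0.1,0.1]}}

```text
clock: 20.72
position: [0.5152, 0.0627, 0.2647]
ee_rot: [0.0, 0.695, 0.719, 0.0]
contact_force: [0.2, 0.3, -0.0]
width: 0.0167
gripper_force: 29.4
```

>>> {"op": "carry_out", "data": {"linear": [[0,0,-0.002],[0,0,-0.001],[0,0,0],[0,0,0]], "angular": [[0,0,0],[0,0,0],[0,0,0],[0,0,0]], "hand": [0.1,0.1,0.1,0.1]}}

```text
clock: 21.05
position: [0.5153, 0.0627, 0.2638]
ee_rot: [0.0, 0.695, 0.719, 0.0]
contact_force: [-1.2, -0.4, 6.3]
width: 0.0168
gripper_force: 30.0
```

The lid is seated at the height I computed. I'll release it and go to lid L1.

>>> {"op": "carry_out", "data": {"linear": [[0,0,0],[0,0,0],[0,0,0],[0,0,0],[0,0,0.02],[0,0,0.05],[0,0,0.03]], "angular": [[0,0,0],[0,0,0],[0,0,0],[0,0,0],[0,0,0],[0,0,0],[0,0,0]], "hand": [0.5,0.5,0.5,0.5,0.5,0.5,0.5]}}

```text
clock: 21.63
position: [0.5155, 0.0628, 0.3147]
ee_rot: [0.0, 0.695, 0.719, 0.0]
contact_force: [0.9, -0.7, -0.8]
width: 0.0425
gripper_force: 0.0
```

>>> {"op": "carry_out", "data": {"linear": [[-0.0095,0.0796,0],[-0.0095,0.0796,0],[-0.0095,0.0796,0],[-0.0095,0.0796,0],[-0.0095,0.0796,0],[-0.0095,0.0796,0],[-0.0095,0.0796,0],[-0.0095,0.0796,0]], "angular": [[0,0,0],[0,0,0],[0,0,0],[0,0,0],[0,0,0],[0,0,0],[0,0,0],[0,0,0]], "hand": [0.5,0.5,0.5,0.5,0.5,0.5,0.5,0.5]}}

```text
clock: 22.3
position: [0.4766, 0.3832, 0.3138]
ee_rot: [0.0, 0.695, 0.719, 0.0]
contact_force: [1.0, -0.5, -0.4]
width: 0.0429
gripper_force: 0.0
```

>>> {"op": "carry_out", "data": {"linear": [[0,0,0],[0,0,0],[0,0,0]], "angular": [[0,0,0],[0,0,0],[0,0,0]], "hand": [0.5,0.5,0.5]}}

```text
clock: 22.55
position: [0.477, 0.381, 0.3131]
ee_rot: [0.0, 0.695, 0.719, -0.0]
contact_force: [-0.1, 0.2, -1.0]
width: 0.043
gripper_force: 0.0
```

```bash
cat > chk.py <<'E'
from h import *
import sys
s=manip.get_state();T=wpose(s);im=manip.get_image('wrist');print(s['clock'],s['position'])
lids(im,'wrist',T)
im=manip.get_image('top');cv2.imwrite(f'pics/{sys.argv[1]}.png',im[...,::-1]);changes(im,'pics/top3.png')
for y in(-.137,-.038,.062): print(rim('top',(.515,y),z=.082,im=im))
E
python3 chk.py top4
```

```text
22.55 [0.477  0.381  0.3131]
lid? [0.6396 0.3119] rad 0.0404
lid? [0.4775 0.3821] rad 0.0309
chg [104.3829 286.3302] 16441 [0.3269 0.4496]
chg [238.9457 215.0136] 442 [0.5168 0.0639]
chg [121.     293.4083] 218 [0.3058 0.4028]
chg [ 98.8857 338.7143] 35 [0.1824 0.4658]
chg [268.5161 373.    ] 31 [ 0.0748 -0.0062]
(array([ 0.5165, -0.1351]), np.float64(17.772682189941406))
(array([ 0.5152, -0.0366]), np.float64(12.746246337890625))
(array([0.5027, 0.0805]), np.float64(1.6961250305175781))
```

>>> {"op": "carry_out", "data": {"linear": [[0.001,0.002,-0.06],[0,0,-0.06],[0,0,-0.06],[0,0,-0.04],[0,0,-0.02],[0,0,-0.011],[0,0,0],[0,0,0]], "angular": [[0,0,0],[0,0,0],[0,0,0],[0,0,0],[0,0,0],[0,0,0],[0,0,0],[0,0,0]], "hand": [0.5,0.5,0.5,0.5,0.5,0.5,0.5,0.1]}}

```text
clock: 23.32
position: [0.4785, 0.382, 0.1885]
ee_rot: [0.0, 0.695, 0.719, 0.001]
contact_force: [0.4, -0.0, 0.4]
width: 0.0319
gripper_force: 0.0
```

>>> {"op": "carry_out", "data": {"linear": [[0,0,0],[0,0,0],[0,0,0],[0,0,0],[0,0,0],[0,0,0],[0,0,0]], "angular": [[0,0,0],[0,0,0],[0,0,0],[0,0,0],[0,0,0],[0,0,0],[0,0,0]], "hand": [0.1,0.1,0.1,0.1,0.1,0.1,0.1]}}

```text
clock: 23.9
position: [0.4783, 0.3825, 0.1892]
ee_rot: [0.001, 0.695, 0.719, 0.002]
contact_force: [-0.0, -1.1, 6.2]
width: 0.0165
gripper_force: 29.8
```

>>> {"op": "carry_out", "data": {"linear": [[0,0,0.04],[0,0,0.07],[0,0,0.075],[0,0,0.075],[0.0067,-0.0762,0],[0.0067,-0.0762,0],[0.0067,-0.0762,0],[0.0067,-0.0762,0]], "angular": [[0,0,0],[0,0,0],[0,0,0],[0,0,0],[0,0,0],[0,0,0],[0,0,0],[0,0,0]], "hand": [0.1,0.1,0.1,0.1,0.1,0.1,0.1,0.1]}}

```text
clock: 24.57
position: [0.4905, 0.2287, 0.3179]
ee_rot: [0.0, 0.694, 0.72, 0.0]
contact_force: [0.9, -1.5, -1.3]
width: 0.0166
gripper_force: 29.6
```

>>> {"op": "carry_out", "data": {"linear": [[0.0067,-0.0762,0],[0.0067,-0.0762,0],[0.0067,-0.0762,0],[0.0067,-0.0762,0],[0.0067,-0.0762,0],[0.0067,-0.0762,0],[0.0067,-0.0762,0]], "angular": [[0,0,0],[0,0,0],[0,0,0],[0,0,0],[0,0,0],[0,0,0],[0,0,0]], "hand": [0.1,0.1,0.1,0.1,0.1,0.1,0.1]}}

```text
clock: 25.15
position: [0.5141, -0.0385, 0.3177]
ee_rot: [0.0, 0.695, 0.719, 0.0]
contact_force: [1.0, -0.0, -0.6]
width: 0.0166
gripper_force: 29.6
```

>>> {"op": "carry_out", "data": {"linear": [[0,0,0],[0,0,0],[0,0,0],[0,0,0]], "angular": [[0,0,0],[0,0,0],[0,0,0],[0,0,0]], "hand": [0.1,0.1,0.1,0.1]}}

```text
clock: 25.48
position: [0.5142, -0.0358, 0.3174]
ee_rot: [-0.0, 0.695, 0.719, 0.0]
contact_force: [-0.4, -0.1, -0.7]
width: 0.0167
gripper_force: 29.6
```

>>> {"op": "carry_out", "data": {"linear": [[0.0015,-0.001,-0.04],[0,0,-0.04],[0,0,-0.012],[0,0,-0.006],[0,0,-0.003],[0,0,0],[0,0,0]], "angular": [[0,0,0],[0,0,0],[0,0,0],[0,0,0],[0,0,0],[0,0,0],[0,0,0]], "hand": [0.1,0.1,0.1,0.1,0.1,0.1,0.1]}}

```text
clock: 26.07
position: [0.5158, -0.0371, 0.2678]
ee_rot: [0.001, 0.695, 0.719, 0.0]
contact_force: [-0.2, -0.3, -0.2]
width: 0.0167
gripper_force: 29.6
```

>>> {"op": "carry_out", "data": {"linear": [[0,0,-0.002],[0,0,-0.001],[0,0,0],[0,0,0]], "angular": [[0,0,0],[0,0,0],[0,0,0],[0,0,0]], "hand": [0.1,0.1,0.1,0.1]}}

```text
clock: 26.4
position: [0.5153, -0.0375, 0.2657]
ee_rot: [0.0, 0.695, 0.719, 0.0]
contact_force: [-0.6, -0.2, -0.7]
width: 0.0166
gripper_force: 29.6
```

>>> {"op": "carry_out", "data": {"linear": [[0,0,-0.002],[0,0,-0.002],[0,0,0],[0,0,0]], "angular": [[0,0,0],[0,0,0],[0,0,0],[0,0,0]], "hand": [0.1,0.1,0.1,0.1]}}

```text
clock: 26.73
position: [0.5154, -0.0375, 0.2651]
ee_rot: [0.001, 0.695, 0.719, 0.0]
contact_force: [-1.9, 0.1, 10.5]
width: 0.0165
gripper_force: 30.7
```

>>> {"op": "carry_out", "data": {"linear": [[0,0,0],[0,0,0],[0,0,0],[0,0,0],[0,0,0.02],[0,0,0.05],[0,0,0.03]], "angular": [[0,0,0],[0,0,0],[0,0,0],[0,0,0],[0,0,0],[0,0,0],[0,0,0]], "hand": [0.5,0.5,0.5,0.5,0.5,0.5,0.5]}}

```text
clock: 27.32
position: [0.5156, -0.0375, 0.3151]
ee_rot: [0.0, 0.695, 0.719, 0.0]
contact_force: [1.4, 0.2, -0.1]
width: 0.0428
gripper_force: 0.0
```

>>> {"op": "carry_out", "data": {"linear": [[-0.0099,-0.0709,0],[-0.0099,-0.0709,0],[-0.0099,-0.0709,0],[-0.0099,-0.0709,0],[-0.0099,-0.0709,0],[-0.0099,-0.0709,0],[-0.0099,-0.0709,0],[0,0,0]], "angular": [[0,0,0],[0,0,0],[0,0,0],[0,0,0],[0,0,0],[0,0,0],[0,0,0],[0,0,0]], "hand": [0.5,0.5,0.5,0.5,0.5,0.5,0.5,0.5]}}

```text
clock: 27.98
position: [0.4804, -0.2916, 0.3142]
ee_rot: [0.003, 0.697, 0.717, -0.001]
contact_force: [0.8, -0.0, 0.3]
width: 0.042
gripper_force: 0.0
```

>>> {"op": "carry_out", "data": {"linear": [[0,0,0],[0,0,0],[0,0,0]], "angular": [[0,0,0],[0,0,0],[0,0,0]], "hand": [0.5,0.5,0.5]}}

```text
clock: 28.23
position: [0.4807, -0.2844, 0.3136]
ee_rot: [-0.0, 0.695, 0.719, 0.0]
contact_force: [-0.2, 0.7, 0.6]
width: 0.0427
gripper_force: 0.0
```

```bash
python3 chk.py top5
```

```text
28.2333 [ 0.4807 -0.2844  0.3136]
lid? [ 0.481 -0.286] rad 0.0308
lid? [ 0.7197 -0.2336] rad 0.0399
lid? [ 0.5273 -0.1462] rad 0.0949
lid? [ 0.3045 -0.1143] rad 0.0233
chg [388.6428 295.7474] 11516 [ 0.2767 -0.3518]
chg [182.3432 303.3173] 22394 [0.2731 0.2303]
chg [275.2719 214.03  ] 434 [ 0.5165 -0.04  ]
chg [239.0068 214.9615] 441 [0.517  0.0638]
(array([ 0.5164, -0.1351]), np.float64(18.458648681640625))
(array([ 0.5151, -0.0365]), np.float64(0.11109161376953125))
(array([0.5251, 0.0511]), np.float64(-1.0534477233886719))
```

>>> {"op": "carry_out", "data": {"linear": [[0,-0.003,-0.06],[0,0,-0.06],[0,0,-0.06],[0,0,-0.04],[0,0,-0.02],[0,0,-0.011],[0,0,0],[0,0,0]], "angular": [[0,0,0],[0,0,0],[0,0,0],[0,0,0],[0,0,0],[0,0,0],[0,0,0],[0,0,0]], "hand": [0.5,0.5,0.5,0.5,0.5,0.5,0.5,0.1]}}

```text
clock: 29.0
position: [0.4813, -0.287, 0.1889]
ee_rot: [0.001, 0.695, 0.719, 0.0]
contact_force: [0.1, -0.8, 0.8]
width: 0.0318
gripper_force: 0.0
```

>>> {"op": "carry_out", "data": {"linear": [[0,0,0],[0,0,0],[0,0,0],[0,0,0],[0,0,0],[0,0,0],[0,0,0]], "angular": [[0,0,0],[0,0,0],[0,0,0],[0,0,0],[0,0,0],[0,0,0],[0,0,0]], "hand": [0.1,0.1,0.1,0.1,0.1,0.1,0.1]}}

```text
clock: 29.58
position: [0.4813, -0.2874, 0.1895]
ee_rot: [0.002, 0.695, 0.719, 0.0]
contact_force: [0.3, 0.8, 6.4]
width: 0.0168
gripper_force: 29.9
```

>>> {"op": "carry_out", "data": {"linear": [[0,0,0.04],[0,0,0.07],[0,0,0.07],[0,0,0.04],[0.014,0.0604,0],[0.014,0.0604,0],[0.014,0.0604,0],[0.014,0.0604,0]], "angular": [[0,0,0],[0,0,0],[0,0,0],[0,0,0],[0,0,0],[0,0,0],[0,0,0],[0,0,0]], "hand": [0.1,0.1,0.1,0.1,0.1,0.1,0.1,0.1]}}

```text
clock: 30.25
position: [0.5083, -0.1652, 0.2983]
ee_rot: [0.0, 0.695, 0.719, 0.0]
contact_force: [-0.1, 0.2, -1.5]
width: 0.0168
gripper_force: 29.6
```

>>> {"op": "carry_out", "data": {"linear": [[0.014,0.0604,0],[0,0,0],[0,0,0],[0,0,0],[0,0,0]], "angular": [[0,0,0],[0,0,0],[0,0,0],[0,0,0],[0,0,0]], "hand": [0.1,0.1,0.1,0.1,0.1]}}

```text
clock: 30.67
position: [0.5155, -0.137, 0.298]
ee_rot: [0.0, 0.695, 0.719, -0.0]
contact_force: [-0.6, -0.1, -0.3]
width: 0.0166
gripper_force: 29.5
```

>>> {"op": "carry_out", "data": {"linear": [[0.0012,0.001,-0.02],[0,0,-0.02],[0,0,-0.014],[0,0,-0.006],[0,0,-0.003],[0,0,0],[0,0,0]], "angular": [[0,0,0],[0,0,0],[0,0,0],[0,0,0],[0,0,0],[0,0,0],[0,0,0]], "hand": [0.1,0.1,0.1,0.1,0.1,0.1,0.1]}}

```text
clock: 31.25
position: [0.5164, -0.1357, 0.2664]
ee_rot: [0.0, 0.695, 0.719, 0.0]
contact_force: [-0.5, 0.1, -0.8]
width: 0.0166
gripper_force: 29.6
```

>>> {"op": "carry_out", "data": {"linear": [[0,0,-0.002],[0,0,-0.001],[0,0,0],[0,0,0]], "angular": [[0,0,0],[0,0,0],[0,0,0],[0,0,0]], "hand": [0.1,0.1,0.1,0.1]}}

```text
clock: 31.58
position: [0.5165, -0.1356, 0.2655]
ee_rot: [0.001, 0.695, 0.719, 0.0]
contact_force: [-0.5, 0.7, 3.7]
width: 0.0166
gripper_force: 29.9
```

All three lids are seated. Now the card.

>>> {"op": "carry_out", "data": {"linear": [[0,0,0],[0,0,0],[0,0,0],[0,0,0],[0,0,0.02],[0,0,0.06],[0,0,0.07]], "angular": [[0,0,0],[0,0,0],[0,0,0],[0,0,0],[0,0,0],[0,0,0],[0,0,0]], "hand": [0.5,0.5,0.5,0.5,0.5,0.5,0.5]}}

```text
clock: 32.17
position: [0.5154, -0.1353, 0.3393]
ee_rot: [-0.003, 0.695, 0.719, -0.001]
contact_force: [0.8, -0.9, -0.0]
width: 0.0429
gripper_force: 0.0
```

>>> {"op": "carry_out", "data": {"linear": [[0,0.08,0],[0,0.08,0],[0,0.08,0],[0,0.08,0],[0,0.08,0],[0,0.08,0],[0.038,0.068,0],[0.038,0.068,0]], "angular": [[0,0,0.8],[0,0,0.8],[0,0,0.8],[0,0,0.8],[0,0,0],[0,0,0],[0,0,0],[0,0,0]], "hand": [0.5,0.5,0.5,0.5,0.5,0.5,0.5,0.5]}}

```text
clock: 32.83
position: [0.5535, 0.1746, 0.3412]
ee_rot: [0.0, 0.597, 0.802, 0.0]
contact_force: [0.9, -0.6, -0.2]
width: 0.0426
gripper_force: 0.0
```

>>> {"op": "carry_out", "data": {"linear": [[0.038,0.068,0],[0.038,0.068,0],[0.038,0.068,0],[0.038,0.068,0],[0,0,0],[0,0,0],[0,0,0],[0,0,0]], "angular": [[0,0,0],[0,0,0],[0,0,0],[0,0,0],[0,0,0],[0,0,0],[0,0,0],[0,0,0]], "hand": [0.5,0.5,0.5,0.5,0.5,0.5,0.5,0.5]}}

```text
clock: 33.5
position: [0.6297, 0.3075, 0.3403]
ee_rot: [-0.0, 0.598, 0.802, -0.0]
contact_force: [-0.1, -0.0, -0.4]
width: 0.0427
gripper_force: 0.0
```

Run:
```python
from h import *
s=manip.get_state();T=wpose(s);im=manip.get_image('wrist');print(s['clock'],s['position'],np.degrees(np.arctan2(T[1,1],T[0,1])))
np.save('T4.npy',T);cv2.imwrite('pics/w4raw.png',im[...,::-1])
p=wproj(T,(.631,.308,.096));print(p)
crops(im,[p.astype(int)],h=50,k=6,fn='pics/w4.png',cols=1)
im=manip.get_image('top');cv2.imwrite('pics/top6.png',im[...,::-1]);changes(im,'pics/top5.png')
```

```text
33.5 [0.6297 0.3075 0.3403] 16.579736387260652
[253.5189 204.8816]
chg [231.3382 283.4909] 40395 [0.3241 0.0908]
chg [ 98.9344 199.6393] 122 [0.5729 0.464 ]
chg [310.7195 212.3801] 442 [ 0.5182 -0.1415]
```

View pics/w4.png

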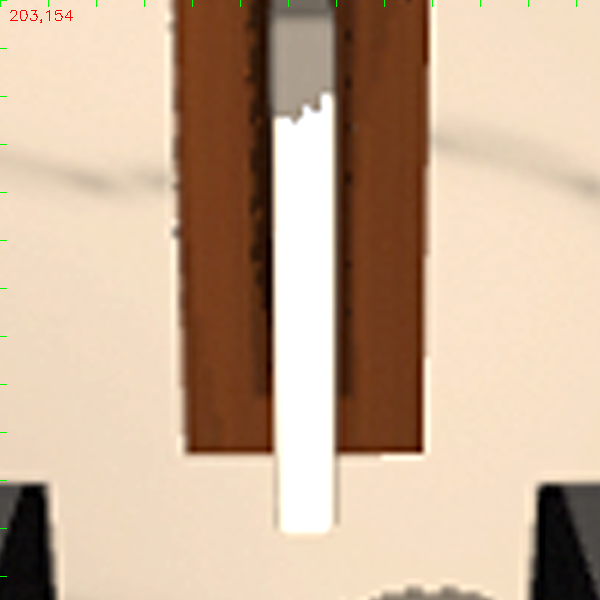

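The wrist crop shows the card's white top edge from x=273 to 335 at y=150, and 280 to 337 at y=520. Its near end is at (308,530), and it stands centred between the open fingers.

Run:
```python
from h import *
T=np.load('T4.npy');f=lambda x,y:plane(wray(T,(203+x/6,154+y/6)),.096)
for q in((304,150),(308.5,520),(308,530),(303,15),(273,150),(335,150),(280,520),(337,520)):print(q,f(*q))
a,b=f(304,150),f(308.5,520);d=b-a;print('yaw x axis',np.degrees(np.arctan2(d[1],d[0]))+90)
e=f(308,530);u=-d[:2]/np.linalg.norm(d[:2]);print('centre from near end',e[:2]+u*.035)
```

```text
(304, 150) [0.6253 0.3275 0.096 ]
(308.5, 520) [0.6404 0.2791 0.096 ]
(308, 530) [0.6408 0.2776 0.096 ]
(303, 15) [0.6203 0.3437 0.096 ]
(273, 150) [0.6216 0.3264 0.096 ]
(335, 150) [0.6289 0.3286 0.096 ]
(280, 520) [0.6368 0.278  0.096 ]
(337, 520) [0.6441 0.2802 0.096 ]
yaw x axis 17.397632306814785
centre from near end [0.6303 0.311 ]
```

>>> {"op": "carry_out", "data": {"linear": [[0.001,0.007,-0.06],[0,0,-0.06],[0,0,-0.06],[0,0,-0.05],[0,0,0],[0,0,0],[0,0,0],[0,0,0]], "angular": [[0,0,0.1],[0,0,0],[0,0,0],[0,0,0],[0,0,0],[0,0,0],[0,0,0],[0,0,0]], "hand": [0.5,0.5,0.5,0.5,0.5,0.5,0,0], "force": 30}}

```text
clock: 34.27
position: [0.6317, 0.3119, 0.2278]
ee_rot: [0.001, 0.594, 0.804, 0.002]
contact_force: [0.1, 0.3, 0.3]
width: 0.0194
gripper_force: 0.0
```

>>> {"op": "carry_out", "data": {"linear": [[0,0,0],[0,0,0],[0,0,0],[0,0,0],[0,0,0],[0,0,0],[0,0,0]], "angular": [[0,0,0],[0,0,0],[0,0,0],[0,0,0],[0,0,0],[0,0,0],[0,0,0]], "hand": [0,0,0,0,0,0,0]}}

```text
clock: 34.85
position: [0.6309, 0.312, 0.2275]
ee_rot: [0.001, 0.594, 0.804, 0.001]
contact_force: [-1.9, -1.9, 5.7]
width: 0.0075
gripper_force: 32.1
```

>>> {"op": "carry_out", "data": {"linear": [[0,0,0.04],[0,0,0.06],[0,0,0.07],[0,0,0.07],[0.0017,-0.0785,0],[0.0017,-0.0785,0],[0.0017,-0.0785,0],[0.0017,-0.0785,0]], "angular": [[0,0,0],[0,0,0],[0,0,0],[0,0,0],[0,0,-0.75],[0,0,-0.75],[0,0,-0.75],[0,0,0]], "hand": [0,0,0,0,0,0,0,0]}}

```text
clock: 35.52
position: [0.6338, 0.1538, 0.3462]
ee_rot: [0.001, 0.664, 0.747, 0.001]
contact_force: [1.1, -0.8, 0.1]
width: 0.0077
gripper_force: 31.2
```

>>> {"op": "carry_out", "data": {"linear": [[0.0017,-0.0785,0],[0.0017,-0.0785,0],[0.0017,-0.0785,0],[0.0017,-0.0785,0],[0.0017,-0.0785,0],[0.0017,-0.0785,0],[0.0017,-0.0785,0]], "angular": [[0,0,0],[0,0,0],[0,0,0],[0,0,0],[0,0,0],[0,0,0],[0,0,0]], "hand": [0,0,0,0,0,0,0]}}

```text
clock: 36.1
position: [0.6399, -0.1216, 0.3459]
ee_rot: [0.001, 0.664, 0.748, 0.0]
contact_force: [1.6, -0.2, -0.5]
width: 0.0078
gripper_force: 31.2
```

>>> {"op": "carry_out", "data": {"linear": [[0,0,0],[0,0,0],[0,0,0],[0,0,0]], "angular": [[0,0,0],[0,0,0],[0,0,0],[0,0,0]], "hand": [0,0,0,0]}}

```text
clock: 36.43
position: [0.64, -0.1186, 0.3453]
ee_rot: [-0.0, 0.664, 0.748, 0.0]
contact_force: [0.1, 0.6, -0.6]
width: 0.0078
gripper_force: 31.2
```

Run:
```python
from h import *
s=manip.get_state();T=wpose(s);im=manip.get_image('wrist');print(s['clock'],s['position'],np.degrees(np.arctan2(T[1,1],T[0,1])))
np.save('T5.npy',T);cv2.imwrite('pics/w5raw.png',im[...,::-1])
p=wproj(T,(.645,-.036,.036));print(p)
crops(cv2.convertScaleAbs(im,alpha=1.3),[p.astype(int)],h=60,k=5,fn='pics/w5.png',cols=1)
im=manip.get_image('top');cv2.imwrite('pics/top7.png',im[...,::-1]);changes(im,'pics/top5.png')
```

```text
36.4333 [ 0.64   -0.1186  0.3453] 6.821644091086717
[267.4791  97.9922]
chg [311.8145 276.1993] 38719 [ 0.3377 -0.1374]
chg [148.7557 176.1131] 221 [0.6364 0.3203]
chg [276.4516 173.2742] 62 [ 0.6336 -0.0473]
```

View pics/w5.png

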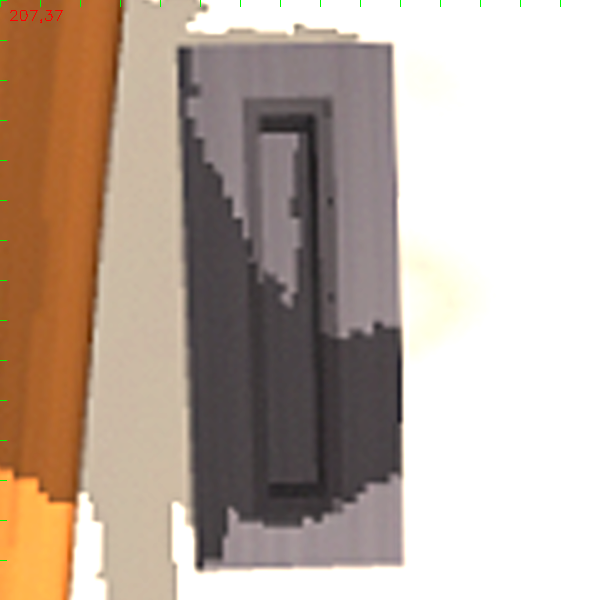

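The wrist crop shows the holder block with corners near (188,44), (393,44), (402,565) and (200,570). The inner slot edge runs (260,115), (316,115), (322,497), (268,497).

Run:
```python
from h import *
T=np.load('T5.npy');f=lambda q,z=.036:plane(wray(T,(207+q[0]/5,37+q[1]/5)),z)[:2]
for nm,z,Q in(('block',.036,[(189,44),(393,44),(402,565),(200,570)]),('slot',.033,[(260,115),(316,115),(322,497),(268,497)]),('bevel',.036,[(244,98),(333,98)])):
    P=np.array([f(q,z) for q in Q]);print(nm,P.mean(0));print(P)
    for i in range(len(P)):
        d=P[(i+1)%len(P)]-P[i];print('  len %.4f ang %.1f'%(np.hypot(*d),np.degrees(np.arctan2(d[1],d[0]))))
# card held: where does its lower edge/side appear
s=manip.get_state();print(s['position'])
im=cv2.imread('pics/w5raw.png');T=np.load('T5.npy')
p=wproj(T,(.64,-.1186,.215));print(p);crops(cv2.convertScaleAbs(im,alpha=1.3)[...,::-1],[p.astype(int)],h=75,k=4,fn='pics/w6.png',cols=1)
```

```text
block [ 0.644 -0.036]
[[ 0.6184  0.0107]
 [ 0.6556  0.0157]
 [ 0.67   -0.0823]
 [ 0.6321 -0.088 ]]
  len 0.0375 ang 7.7
  len 0.0991 ang -81.6
  len 0.0384 ang -171.4
  len 0.0997 ang 97.9
slot [ 0.6432 -0.0363]
[[ 0.6329 -0.0009]
 [ 0.6432  0.0005]
 [ 0.6534 -0.0717]
 [ 0.6433 -0.073 ]]
  len 0.0104 ang 7.6
  len 0.0729 ang -82.0
  len 0.0103 ang -172.8
  len 0.0728 ang 98.1
bevel [0.6377 0.0026]
[[0.6296 0.0015]
 [0.6458 0.0037]]
  len 0.0163 ang 7.6
  len 0.0163 ang -172.4
[ 0.6401 -0.1183  0.3452]
[251.281  297.5061]
```

View pics/w6.png

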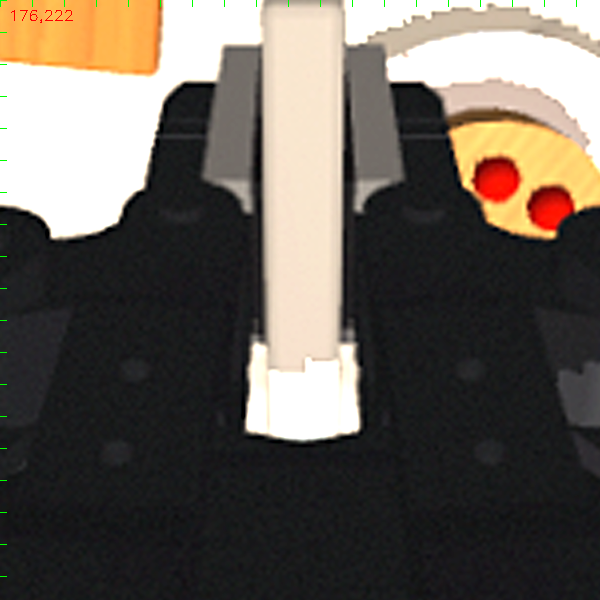

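The slot comes out at 73 x 10.4 mm with its centre at (0.6432,-0.0363), yaw 7.8°. The card is held flat and centred between the pads.

>>> {"op": "carry_out", "data": {"linear": [[0.0022,0.055,0],[0.0022,0.055,0],[0.0022,0.055,0],[0,0,-0.05],[0,0,-0.05],[0,0,-0.05],[0,0,0],[0,0,0]], "angular": [[0,0,0.21],[0,0,0],[0,0,0],[0,0,0],[0,0,0],[0,0,0],[0,0,0],[0,0,0]], "hand": [0,0,0,0,0,0,0,0]}}

```text
clock: 37.2
position: [0.6429, -0.0361, 0.269]
ee_rot: [-0.001, 0.657, 0.754, -0.001]
contact_force: [-0.1, -0.7, -0.7]
width: 0.0078
gripper_force: 31.1
```

>>> {"op": "carry_out", "data": {"linear": [[0,0,0],[0,0,0],[0,0,0]], "angular": [[0,0,0],[0,0,0],[0,0,0]], "hand": [0,0,0]}}

```text
clock: 37.45
position: [0.6441, -0.0374, 0.2719]
ee_rot: [0.002, 0.658, 0.753, 0.001]
contact_force: [-0.2, 0.6, -0.1]
width: 0.0079
gripper_force: 31.1
```

Run:
```python
from h import *
s=manip.get_state();T=wpose(s);im=manip.get_image('wrist');print(s['clock'],s['position'],np.degrees(np.arctan2(T[1,1],T[0,1])))
crops(im,[wproj(T,(.642,-.005,.04)).astype(int)],h=60,k=5,fn='pics/w7.png',cols=1)
print(wproj(T,(.642,-.005,.04)))
```

```text
37.45 [ 0.6441 -0.0374  0.2719] 7.725207358858568
[253.7975 166.7479]
```

View pics/w7.png

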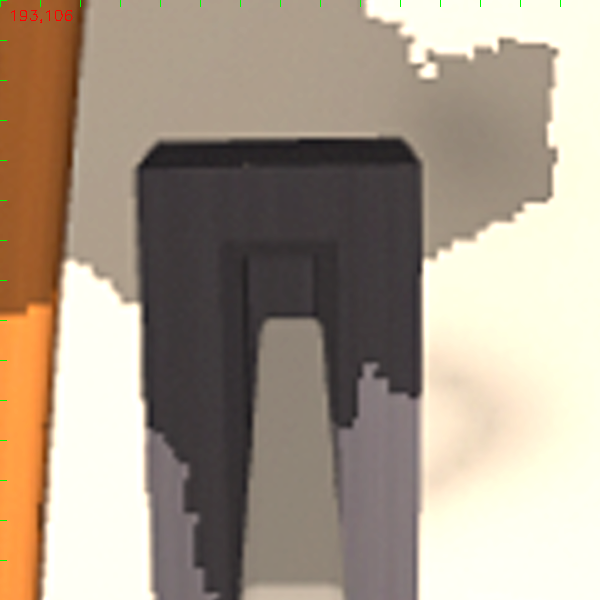

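Run:
```python
from h import *
s=manip.get_state();T=wpose(s);print(s['position'])
# pixel pose: picture was at this pose
f=lambda q,z:plane(wray(T,(193+q[0]/5,106+q[1]/5)),z)
print('card bottom end',f((291,318),.0505),'exp end',s['position'][:2]+.035*np.array([-.135,.991]))
print('L/R',f((260,320),.0505),f((322,320),.0505))
print('slot end inner',f((246,255),.033),f((316,255),.033),'bevel',f((222,242),.036),f((337,242),.036))
print('slot end exp',np.array([.6432,-.0363])+.0365*np.array([-.135,.991]))
```

```text
[ 0.6439 -0.0374  0.2717]
card bottom end [ 0.6399 -0.0048  0.0505] exp end [ 0.6392 -0.0027]
L/R [ 0.6359 -0.0057  0.0505] [ 0.644  -0.0046  0.0505]
slot end inner [ 0.6329 -0.0005  0.033 ] [0.6427 0.0008 0.033 ] bevel [0.6293 0.0014 0.036 ] [0.6452 0.0036 0.036 ]
slot end exp [ 0.6383 -0.0001]
```

>>> {"op": "carry_out", "data": {"linear": [[-0.0028,0.0056,0],[0,0,-0.012],[0,0,-0.012],[0,0,-0.01],[0,0,-0.006],[0,0,-0.006],[0,0,0],[0,0,0]], "angular": [[0,0,0],[0,0,0],[0,0,0],[0,0,0],[0,0,0],[0,0,0],[0,0,0],[0,0,0]], "hand": [0,0,0,0,0,0,0,0]}}

```text
clock: 38.17
position: [0.6423, -0.0346, 0.2465]
ee_rot: [0.0, 0.658, 0.753, 0.0]
contact_force: [2.1, 0.1, -1.9]
width: 0.0077
gripper_force: 31.1
```

>>> {"op": "carry_out", "data": {"linear": [[0.001,0,-0.008],[0,0,-0.008],[0,0,-0.008],[0,0,-0.006],[0,0,-0.004],[0,0,0],[0,0,0]], "angular": [[0,0,0],[0,0,0],[0,0,0],[0,0,0],[0,0,0],[0,0,0],[0,0,0]], "hand": [0,0,0,0,0,0,0]}}

```text
clock: 38.75
position: [0.6424, -0.0345, 0.2297]
ee_rot: [-0.0, 0.658, 0.753, -0.0]
contact_force: [1.4, -0.0, -0.4]
width: 0.0076
gripper_force: 31.1
```

>>> {"op": "carry_out", "data": {"linear": [[0,0,-0.002],[0,0,0],[0,0,0]], "angular": [[0,0,0],[0,0,0],[0,0,0]], "hand": [0,0,0]}}

```text
clock: 39.0
position: [0.6425, -0.0345, 0.229]
ee_rot: [-0.0, 0.658, 0.753, -0.0]
contact_force: [0.5, 0.3, -1.3]
width: 0.0079
gripper_force: 31.2
```

>>> {"op": "carry_out", "data": {"linear": [[0,0,-0.002],[0,0,-0.002],[0,0,0],[0,0,0]], "angular": [[0,0,0],[0,0,0],[0,0,0],[0,0,0]], "hand": [0,0,0,0]}}

```text
clock: 39.33
position: [0.6424, -0.0345, 0.2274]
ee_rot: [0.0, 0.658, 0.753, 0.0]
contact_force: [0.4, 0.7, 3.3]
width: 0.0079
gripper_force: 31.8
```

Contact with the slot floor came at the expected height. I'll release, withdraw and check.

>>> {"op": "carry_out", "data": {"linear": [[0,0,0],[0,0,0],[0,0,0],[0,0,0],[0,0,0.02],[0,0,0.06],[0,0,0.07],[0,0,0.07]], "angular": [[0,0,0],[0,0,0],[0,0,0],[0,0,0],[0,0,0],[0,0,0],[0,0,0],[0,0,0]], "hand": [0.4,0.4,0.4,0.4,0.4,0.4,0.4,0.4]}}

```text
clock: 40.0
position: [0.6422, -0.0345, 0.3382]
ee_rot: [-0.001, 0.658, 0.753, -0.0]
contact_force: [-0.1, -0.1, -0.0]
width: 0.0343
gripper_force: 0.0
```

>>> {"op": "carry_out", "data": {"linear": [[-0.03,-0.07,0.02],[-0.03,-0.07,0.02],[-0.03,-0.07,0.02],[-0.03,-0.07,0.02],[-0.03,-0.07,0],[-0.03,-0.07,0],[-0.03,-0.07,0],[-0.03,-0.07,0]], "angular": [[0,0,0],[0,0,0],[0,0,0],[0,0,0],[0,0,0],[0,0,0],[0,0,0],[0,0,0]], "hand": [0.4,0.4,0.4,0.4,0.4,0.4,0.4,0.4]}}

```text
clock: 40.67
position: [0.5214, -0.3159, 0.3781]
ee_rot: [0.001, 0.658, 0.753, 0.0]
contact_force: [-0.4, 0.2, 0.7]
width: 0.0342
gripper_force: 0.0
```

>>> {"op": "carry_out", "data": {"linear": [[0,0,0],[0,0,0],[0,0,0],[0,0,0]], "angular": [[0,0,0],[0,0,0],[0,0,0],[0,0,0]], "hand": [0.4,0.4,0.4,0.4]}}

```text
clock: 41.0
position: [0.5229, -0.3134, 0.3773]
ee_rot: [-0.0, 0.657, 0.753, 0.0]
contact_force: [0.3, 0.5, -0.3]
width: 0.0344
gripper_force: 0.0
```

Run:
```python
from h import *
a=manip.get_image('scene')[110:270,120:280];b=manip.get_image('top')
cv2.imwrite('pics/top8.png',b[...,::-1]);changes(b,'pics/top0.png')
b=b[130:290,190:350]
o=np.hstack([cv2.resize(cv2.convertScaleAbs(i,alpha=1.4),(400,400),interpolation=cv2.INTER_CUBIC) for i in(a,b)])
cv2.imwrite('pics/f.png',o[...,::-1])
```

```text
chg [343.5601 290.406 ] 26133 [ 0.2954 -0.2254]
chg [273.6164 167.1507] 146 [ 0.6516 -0.0398]
chg [148.4751 176.0045] 221 [0.6367 0.3211]
chg [236.8563 217.7226] 501 [0.5093 0.0701]
chg [271.2402 215.8417] 537 [ 0.5117 -0.0283]
chg [163.509  225.7804] 387 [0.4926 0.28  ]
chg [130.1662 232.1486] 397 [0.4773 0.3753]
chg [164.767  264.8932] 309 [0.3818 0.2781]
chg [433.402  329.7255] 102 [ 0.1791 -0.4724]
chg [493.2389 345.7829] 875 [ 0.1302 -0.637 ]
chg [267.8333 336.1429] 42 [ 0.1754 -0.0076]
```

View pics/f.png

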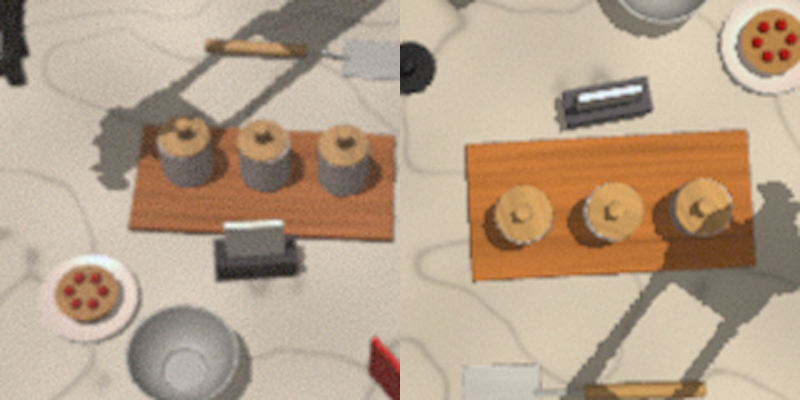

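The final views show all three pots upright on the board with level lids, at (185,150), (265,155) and (343,160) in the left half. The white card stands in the holder at (253,240), and the tart has not moved. I'll triangulate the card's top edge as a last check, then hand in.

Run:
```python
from h import *
X,r=tri([ray('scene',(221.2,199.6)),ray('top',(274,168.8))]);print(X,r)
if X[2]<.101: print(manip.sign_off())
```

```text
[ 0.6394 -0.0376  0.0871] 4.083973179847522e-05
the job is handed in; nothing more can be done
None
```

I handed the job in at about 41 s: all three pots stand on the board with seated, level lids, the white card is home in the holder, and the tart, tin and cup were not disturbed.

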